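# Refit the citrus slicer's blade cover

### The arm

A 7-joint arm with a two-finger parallel gripper is mounted at the origin on the work surface. World frame = base frame: x ahead of the robot, y to its left, z up, the work surface at z = 0. Lengths are in m, angles in rad, forces in N, time in s.
With the tool pointing down it reaches from about 0.4 to 0.85 m from the base axis. Payload 10.4 kg.
Tool frame: the origin (TCP) lies at the very end of the fingers, on their centre line; the grasp point (between the pads) lies 19 mm behind it (r.pinch_z is the distance from the TCP to the grasp point, in m); z points along the fingers, y is the line along which they close (so a half turn about z gives the same grasp; the last joint's range is limited). The gripper opens to 87 mm and grips with 3 to 60 N. Pads are 19 mm wide; open, the fingers measure 117 mm over their backs; the gripper's body (75 mm by 190 mm) begins 51 mm behind the grasp point.
Start: joints at [1.302, 0.332, -0.065, 1.46, 0.022, 1.35, -0.088], TCP at [0.152, -0.606, 0.223] pointing down, gripper open.
Joint ranges: [-2.6, 2.6], [-0.5, 2.12], [-1.47, 1.34], [0.16, 2.42], [-1.27, 4.41], [0.06, 2.06], [-2.6, 2.6]. Speed limits (rad/s): [2.22, 2.22, 2.79, 2.79, 3.14, 3.14, 3.14].

### API

Orientations are given as a unit quaternion [x, y, z, w].
In Python, from bench import sensors, vision, r gives the robot as it stands.
- The arm moves only by the shell command python3 -m crank 'ROWS' [OPENING] [FORCE]. ROWS is JSON, a list of rows, each a list of 2 entries, a list of its own where there are three numbers: the shift along the tool's x, y, z normalised to -1 to 1, where 1 is 3 cm, then the turn about the tool's z normalised to -1 to 1, where 1 is 8 degrees. A call has 1 to 12 rows; each row shifts and turns the commanded pose from where the row before left it, along the tool's axes as they then stand; what a row does not reach is not made up. A row lasts 1/8 s, in which the tool goes at most 62.5 mm and 10.7 degrees, less where a joint would pass 70% of its speed; a pose out of reach is approached as far as the arm can. A call with a number of a shift or a turn outside -1 to 1 is refused whole. A call with a gripper value outside its range is refused whole. OPENING is the opening, from 0 (shut) to 1 (fully open), set as the call begins (- or left out, the last holds). The fingers move at their own pace and stop on an object; FORCE is the grip in N (left out, the last holds). Time passes only in rows, so rows that do not move let the fingers close. It gives the time, the measured TCP pose, the force, the opening and the grip force at its end, in the units of the state.
- sensors.read_state(): the state, without advancing time (a new reading comes with each control period).
- vision.camera(name): name is "side" or "top" or "wrist"; returns the picture (400x640x3 uint8, red, green, blue); there is no depth.
- vision.camera_model(name): a dict with "vertical_fov" (degrees; the focal length in pixels is half the picture's height over the tangent of half this angle, whatever the lens; pixels are square), "cx", "cy" (the principal point, pixels), "dist" ([k1, k2, p1, p2, k3] as OpenCV has them; the pictures are not rectified), "camera_from_world" (4x4, takes a point from world to camera coordinates); the wrist camera has in their place "hand_eye" (4x4, takes a point from camera to tool coordinates, whose origin is the TCP and whose axes are the flange's). Camera axes: x right, y down, z forward; pixel columns grow to the right and rows downward; lengths in m; the calibration is good to about 2 mm. A picture is of the moment at which its call begins: read the wrist's pose just before it. camera_model takes no time and is no camera call.
- r.close_job(): hands the job in; it is judged then, once.
The state is a dict: "time": time; "joint_positions": joint angles; "joint_vel": joint speeds; "joint_torque": joint torques, N m; "ee_pos": TCP position; "eef_rot": TCP orientation; "ft_force": force on the tool from outside, world axes, zero at the start; "torque": the same for the moment, N m; "width": finger opening in m; "grip_force": force on a finger pad.
Only numpy, scipy, OpenCV 4.12 (cv2) and the standard library are available. Lean on these libraries where they do the work, as an engineer would, in place of code of your own. Each camera call takes 0.05 s, during which the arm holds its last target. There are 200 camera calls.

### The job

The slicer has been washed and its blade is open: put the blade cover back on the sloping deck, tongue fully home under the lip at the low edge, so that its slot lies over the slot in the deck. Then pass the wing-headed thumbscrew from the drainer through both slots, press it down against its spring and give it a quarter turn so that its wing points up and down the slope and holds the cover, and let go. Leave everything else on the counter where it stands.

Things in the scene. Friction and masses are not known exactly. Their poses are not given: they have to be found in the camera images.
- slicer: the citrus slicer, fixed: black housing 240 mm wide, 242 mm tall over its clear feed lid, and in front of it a sloping steel deck. Origin: on the counter straight below the deck's slot. z up; x level from the machine's front to its back (uphill), y to its left. The housing's front wall stands 56 mm behind the origin; two 22 mm knobs stick out 16 mm from it, 103 mm to the right
- deck: the slicer's sloping deck: hollow 5 mm steel sheet, x = -150 to +60 mm, 170 mm wide (y), pitched 30 degrees. Origin: centre of the slot in it, on the top face, 130 mm above the counter. z: outward normal of the deck; x: uphill along the slope; y: level, across. The slot goes through, 13 mm (x) by 27 mm (y). An 81 x 85 mm blade window at x = -65 mm is what the cover closes
- deck_lip (a point): on the deck's top face at its low edge, where the cover's tongue is to stop: the back of a pocket 9 mm high under a steel lip, 143.5 mm downhill of the deck's slot; axes as the deck's. The lip reaches 12 mm uphill from here, its top 13 mm above the deck. The pocket is 75 mm wide (y = +-37.5 mm) and its side walls flare to +-41.5 mm at 16 mm uphill of the stop
- cover: the blade cover, loose, at first flat on a 4 mm rubber mat: steel plate 150 (x) x 120 (y) x 5 mm, 0.35 to 0.6 kg, with a tongue at its -x edge, a slot near its +x edge, a boss 14 mm high and a strap handle. Origin: centre of its underside, z out of the plate. Fitted, it lies on the deck with its x along the deck's x, origin 50 mm downhill of the deck's slot. Let go on the slope, it may stick or creep down
- cover_tongue (a point): middle of the tip of the cover's tongue, on its underside, at cover x = -93 mm; axes as the cover's. The tongue is 4 mm thick, 70 mm wide, sticks out 18 mm, and its last 6 mm taper to 58 mm wide. When it is pushed against the stop under the lip the two slots coincide along the slope to 0.5 mm; across, the pocket leaves 2.5 mm play either way
- cover_slot (a point): centre of the cover's slot (13 mm along x, 27 mm along y, right through), on the underside of the plate at cover x = +50 mm; axes as the cover's
- cover_handle (a point): centre of the grip bar of the cover's strap handle: flat bar 12 mm (x) x 100 mm (y) x 16 mm (z), 40 to 56 mm above the underside at cover x = -12 mm, with 26 mm of free height below it over the boss and posts at its ends (82 mm of free bar); axes as the cover's. To be pinched across its 12 mm
- drainer: low fixed black plastic drainer stand, 90 mm (x) x 150 mm (y), top face 40 mm above the counter, with two 30 mm round holes 36 mm either side of its centre along y; the small drain dimples are only marks. Origin: centre of its underside
- thumbscrew: the spring-loaded quarter-turn thumbscrew, steel, 68 mm long, 0.095 kg, hanging head up in one of the drainer's holes: the one with the flat wing. Origin: centre of its lower end; z along the shank to the head; x along its cross-bar foot and along the wing (a half turn about z leaves it the same). The foot, 24 (x) x 10 (y) x 10 mm, its lowest 5 mm tapering to 14 x 5 mm, passes a slot only with x along the 27 mm
- screw_collar (a point): centre of the underside of the screw's fixed collar (28 mm across), 27 mm above its lower end; axes as the thumbscrew's. Below it a sprung washer, 38 mm across and 4 mm thick, slides on the 10 mm shank: its underside is 18 mm above the lower end when free, 23 mm when pressed solid. The spring gives 3 N at first touch, 6 N after 2 mm, 10.5 N at 5 mm. Locked, the collar stands 12 mm above the deck
- screw_wing (a point): point in the middle of the thumbscrew's flat wing, 50 mm above its lower end: the wing is 12 mm thick (y), 38 mm wide (x; 26 mm at its root), 30 to 68 mm above the lower end. To be pinched across its thickness. To lock: with the washer on the cover, press 2 mm or more (3.5 is best) so that the foot comes clear below the deck, and turn it a quarter either way (no stop is felt); the spring then draws the foot up under the deck
- lime_pan: open stainless pan 108 x 176 x 60 mm heaped with green limes, loose (origin: centre of its underside)
- round_plug: bystander hanging in the drainer's other hole: steel plug with a round knob head 32 mm across and no wing (origin: centre of its lower end)
- beaker: small open steel beaker, 68 mm across, 85 mm tall, loose bystander; origin: centre of its underside
- shaker: open steel shaker tin, 86 mm across, 170 mm tall, loose bystander; origin: centre of its underside
- jigger: waisted steel bar measure, 42 mm across, 72 mm tall, loose bystander; origin: centre of its underside
- syrup: clear squeeze bottle with white cap, 60 mm across, 190 mm tall, loose bystander; origin: centre of its underside
- tongs: steel tongs 190 mm long, lying flat, loose bystander; origin: centre of its underside
Things that resemble listed ones, but are neither listed nor needed, are in the scene too. What is shaped like the thumbscrew but orange is not meant. What is shaped like the cover but blue is not meant.

How it is judged:
On the way, in this order (a step that is already met when the one before it is completed fails the run):
1. the cover lies flat on the deck, tongue under the lip, its slot over the deck's slot (within 6 mm along and across the slope) (x of cover_slot in the frame of deck between -0.006 and 0.006 m and y of cover_slot in the frame of deck between -0.006 and 0.006 m and z of cover_slot in the frame of deck between -0.003 and 0.003 m and angle between the z axis of cover and the z axis of deck, either way round below 0.06 rad and angle between the x axis of cover and the x axis of deck, either way round below 0.1 rad), for 0.2 s.
2. the thumbscrew stands square through both slots, washer down on the cover (collar 8 to 15.5 mm above the deck, within 5 mm along and 6 mm across of the slot centre) (all of step 1 and x of screw_collar in the frame of deck between -0.005 and 0.005 m and y of screw_collar in the frame of deck between -0.006 and 0.006 m and z of screw_collar in the frame of deck between 0.008 and 0.0155 m and angle between the z axis of thumbscrew and the z axis of deck, either way round below 0.15 rad), for 0.1 s.
At the end, for the whole second after the job is handed in: cover flat on the deck (3 mm, 0.06 rad), slots within 6 mm of each other, cover square to 0.1 rad; thumbscrew through both, square to 0.15 rad, collar 8 to 15.5 mm above the deck, 5 mm (x) and 6 mm (y) from the slot centre, wing within 0.45 rad of straight up the slope; both at rest (all of step 2 and angle between the x axis of thumbscrew and the x axis of deck, either way round below 0.45 rad and linear speed of each of cover, thumbscrew below 0.02 m/s and angular speed of thumbscrew below 0.2 rad/s); the robot touches nothing.
It fails at once if another thing on the counter is shifted by more than 30 mm (distance of any of lime_pan, round_plug, beaker, shaker, jigger, syrup, tongs from where it was at the start of the episode above 0.03 m).
It also fails if it takes over 70 s, if anything falls off the work surface, if the arm or the gripper's body presses on something with over 40 N, if the wrist force passes 120 N, or if a joint passes its speed limit or range.

## Working session

There is one attempt and no reset: what is moved stays moved. The work goes in short steps, Python scripts to look and compute and a shell command to move; the robot and the scene stay as the last step left them, time stands still between calls to the robot, and variables do not carry over. Pictures are saved under pics/ and viewed, at most 10 in all, crops included, and the job is handed in when it is done.

```bash
ls; mkdir -p pics; python3 - <<'E'
from bench import sensors, vision, r
import cv2,json
s=sensors.read_state(); print({k:s[k] for k in('time','ee_pos','eef_rot','width','ft_force')}, r.pinch_z)
for n in('side','top','wrist'):
    cv2.imwrite(f'pics/{n}0.png',vision.camera(n)[...,::-1])
    m=vision.camera_model(n); print(n,{k:(v if not hasattr(v,'tolist') else v.tolist()) for k,v in m.items()})
E
```

```text
pics
{'time': 0.0, 'ee_pos': array([ 0.15199181, -0.60582814,  0.22176569]), 'eef_rot': array([ 9.92454843e-01,  1.22608654e-01, -1.18889973e-04, -6.98880501e-04]), 'width': 0.087239286875505, 'ft_force': array([-0.69342524, -1.27829193, -0.28850423])} 0.0187
side {'vertical_fov': 49.463752808475746, 'cx': 326.9616038714621, 'cy': 194.49266978992375, 'dist': [-0.09236238841771435, 0.0, 0.0, 0.0, 0.0], 'camera_from_world': [[0.9934846751811645, -0.11304907044872095, -0.01442594367297657, -0.47079492411595014], [-0.07401082433209846, -0.5437347951978609, -0.8359873625676548, 0.06042173944451169], [0.08666370671658945, 0.8316083093390902, -0.5485590412857311, 1.0955570945694595], [0.0, 0.0, 0.0, 1.0]]}
top {'vertical_fov': 55.13359496536131, 'cx': 324.90473960862187, 'cy': 201.31621946072167, 'dist': [-0.06197125506725931, 0.0, 0.0, 0.0, 0.0], 'camera_from_world': [[-0.11267733895216227, -0.9936298265358434, 0.0018934373529964927, -0.043010275785883824], [-0.9702256797649316, 0.10961174888263098, -0.21598007971006863, 0.48642884756654664], [0.21439670615785145, -0.026173122191309767, -0.9763959340674371, 1.1652960359129334], [0.0, 0.0, 0.0, 1.0]]}
wrist {'vertical_fov': 70.47877350684763, 'cx': 325.2978316137325, 'cy': 201.90391813023672, 'dist': [-0.020030665172675585, 0.0, 0.0, 0.0, 0.0], 'hand_eye': [[0.00035508887071876655, -0.9696979607267827, -0.24430664926319323, 0.06544980304566277], [0.9999999272466392, 0.0003783732692277871, -4.837749080676452e-05, 0.0005425006517643105], [0.00013935065975617222, -0.24430661431075532, 0.9696980245341359, -0.16148097458852181], [0.0, 0.0, 0.0, 1.0]]}
```

View pics/top0.png

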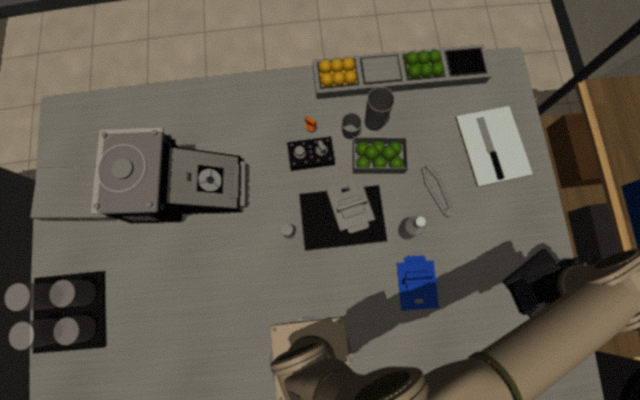

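View pics/side0.png

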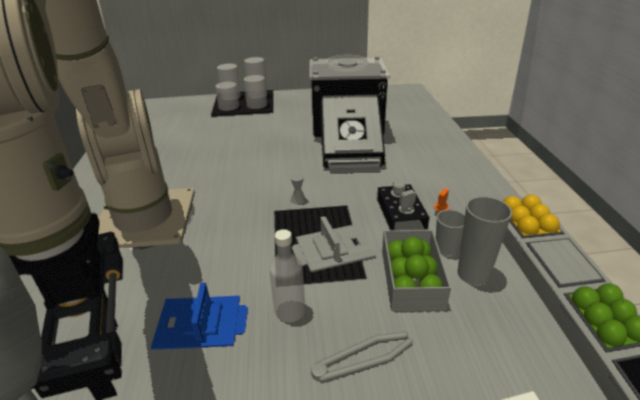

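The top view shows the slicer deck at about (208,180), with its downhill side to the right. The steel cover is on the mat at (352,208), the blue decoy at (418,283), the drainer at (311,153) with two heads, and the orange decoy at (311,123). Next I'll view enlarged crops of these.

```bash
python3 - <<'E'
import cv2,numpy as np
t=cv2.imread('pics/top0.png');s=cv2.imread('pics/side0.png')
def crop(i,x,y,w,h,k):
    c=cv2.resize(i[y:y+h,x:x+w],None,fx=k,fy=k,interpolation=cv2.INTER_CUBIC)
    c=cv2.convertScaleAbs(c,alpha=1.4,beta=15)
    for a in range((-x)%10,w,10): cv2.putText(c,str(x+a),(int((a+.5)*k)-8,8),0,.3,(0,0,255)); c[8:14,int((a+.5)*k)]=(0,0,255)
    for a in range((-y)%10,h,10): cv2.putText(c,str(y+a),(0,int((a+.5)*k)+3),0,.3,(0,0,255)); c[int((a+.5)*k),20:26]=(0,0,255)
    return c
A=crop(t,155,140,100,75,4); B=crop(t,280,130,100,75,4)
C=crop(t,315,175,80,60,5); D=crop(s,370,170,80,60,5)
cv2.imwrite('pics/m1.png',np.vstack([np.hstack([A,D]),np.hstack([B,C])]))
E
```

```text
(no output)
```

View pics/m1.png

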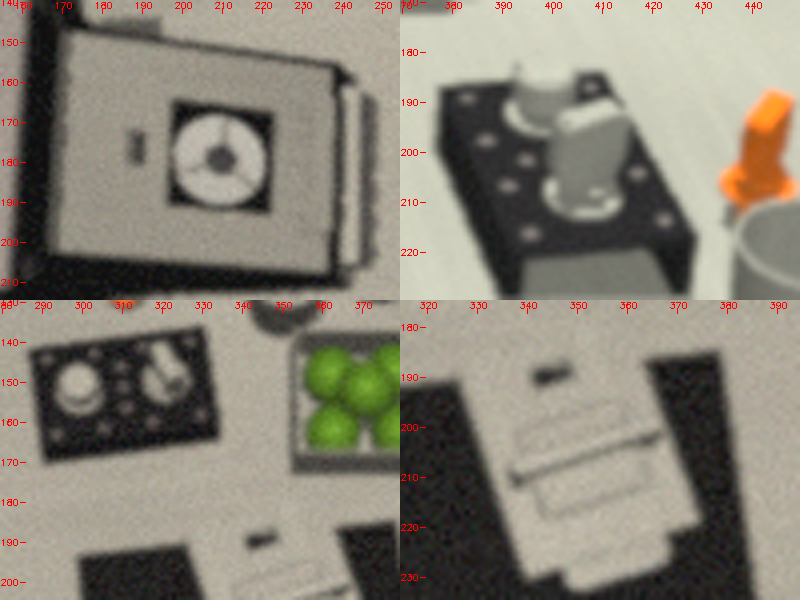

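The wing is on the head at top (320,148), side (407,195), so that is the thumbscrew. The round head at top (299,151) is the plug, and the orange one isn't meant. The steel cover has its slot at (344.7,189.3) and its tongue at about (357,229). The blue one is the decoy. The deck slot is at (188.5,176.3).

```bash
cat > h.py <<'E'
import numpy as np,cv2
from scipy.optimize import least_squares
from scipy.spatial.transform import Rotation as R
from bench import sensors,vision,r
def cam(n,s=None):
    m=vision.camera_model(n); f=200/np.tan(np.radians(m['vertical_fov'])/2)
    K=np.array([[f,0,m['cx']],[0,f,m['cy']],[0,0,1]])
    if n=='wrist':
        T=np.eye(4);T[:3,:3]=R.from_quat(s['eef_rot']).as_matrix();T[:3,3]=s['ee_pos']
        W=np.linalg.inv(T@np.array(m['hand_eye']))
    else: W=np.array(m['camera_from_world'])
    return K,np.array(m['dist']),W
def proj(c,P):
    K,d,W=c; return cv2.projectPoints(np.atleast_2d(np.array(P,float)),cv2.Rodrigues(W[:3,:3])[0],W[:3,3],K,d)[0][:,0]
def onz(c,uv,z):
    K,d,W=c; p=cv2.undistortPoints(np.array([[uv]],float),K,d)[0,0]; I=np.linalg.inv(W)
    v=I[:3,:3]@[p[0],p[1],1]; return I[:3,3]+v*(z-I[2,3])/v[2]
RD=R.from_euler('y',-30,degrees=True).as_matrix()
def deckT(p,P):  # p=x,y,yaw
    return R.from_euler('z',p[2]).as_matrix()@(RD@np.atleast_2d(P).T)+np.array([[p[0]],[p[1]],[.13]])
def flatT(p,P,z): return R.from_euler('z',p[2]).as_matrix()@np.atleast_2d(P).T+np.array([[p[0]],[p[1]],[z]])
def fit(c,T,P,uv,p0):
    q=least_squares(lambda p:(proj(c,T(p,np.array(P)).T)-uv).ravel(),p0,loss='soft_l1'); return q.x,np.abs(q.fun).max()
def yaw(s): # direction of tool x
    x=R.from_quat(s['eef_rot']).as_matrix(); return np.degrees(np.arctan2(x[1,0],x[0,0]))
E
python3 - <<'E'
from h import *
c=cam('top')
p,e=fit(c,deckT,np.array([[0,0,0],[-24.5,42.5,0],[-105.5,42.5,0],[-105.5,-42.5,0],[-24.5,-42.5,0]])/1e3,
 np.array([[188.3,176.5],[198,164.5],[222.3,167.8],[222.3,192.8],[196.5,190.5]]),[.6,.3,1.5]);print('deck +y up-image',p,e)
p2,e2=fit(c,deckT,np.array([[0,0,0],[-24.5,-42.5,0],[-105.5,-42.5,0],[-105.5,42.5,0],[-24.5,42.5,0]])/1e3,
 np.array([[188.3,176.5],[198,164.5],[222.3,167.8],[222.3,192.8],[196.5,190.5]]),[.6,.3,1.5]);print('deck',p2,e2)
q,e=fit(c,lambda p,P:flatT(p,P,.004),np.array([[50,0,5],[75,60,5],[75,-60,5],[-75,-60,5],[-75,60,5]])/1e3,
 np.array([[344.7,189.3],[327.1,190.5],[363.1,186.1],[374.9,219.3],[339.9,231.1]]),[.4,0,0]);print('cover',q,e)
print('handle',flatT(q,[-.012,0,.048],.004).T)
print('screw',onz(c,(320,148),.05),'hole top',onz(c,(322,150),.04),'plug',onz(c,(299,151),.06))
print('drainer corners',[onz(c,u,.04)[:2].round(3) for u in((287,142),(330,136.5),(333.5,164),(291,170))])
s=sensors.read_state();print(yaw(s))
for n,u,z in(('jig',(288,230),0.07),('syrup',(420,222),.19),('shaker',(380,95),.17),('beaker',(352,120),.08),('pan',(380,154),.05)):print(n,onz(c,u,z))
E
```

```text
deck +y up-image [0.58524039 0.30797687 1.56925566] 27.585279764838134
deck [0.58486821 0.3081781  1.49429964] 0.7674410439227586
cover [ 0.46793133 -0.18199786  0.1775151 ] 7.613089594433575
handle [[ 0.45611991 -0.18411687  0.052     ]]
screw [ 0.65976931 -0.10174635  0.05      ] hole top [ 0.65574807 -0.10787224  0.04      ] plug [ 0.65347882 -0.03225579  0.06      ]
drainer corners [array([0.697, 0.005]), array([ 0.7 , -0.14]), array([ 0.603, -0.14 ]), array([0.598, 0.001])]
14.07841054380771
jig [0.39750006 0.02641916 0.07      ]
syrup [ 0.35982509 -0.35113646  0.19      ]
shaker [ 0.7667267  -0.30051898  0.17      ]
beaker [ 0.7335314  -0.21557456  0.08      ]
pan [ 0.61715871 -0.29544649  0.05      ]
```

```bash
python3 -m crank '[[[0.4,-0.3,-0.5],0],[[1,-0.95,-0.5],0],[[1,-0.95,0],0],[[1,-0.95,0],0],[[1,-0.95,0],0],[[1,-0.95,0],0],[[1,-0.95,0],0],[[1,-0.95,0],0],[[1,-0.95,0],0],[[1,-0.95,0],0],[[1,-0.95,0],0],[[1,-0.95,0],0]]'; python3 -m crank '[[[1,-0.7,0],0],[[0.3,-0.2,0],0],[[0,0,0],-1],[[0,0,0],-1],[[0,0,0],-1],[[0,0,0],-1],[[0,0,0],-1],[[0,0,0],-1],[[0,0,0],-1],[[0,0,0],-1],[[0,0,0],-1],[[0,0,0],-1]]'; python3 - <<'E'
from h import *
s=sensors.read_state();print(s['time'],s['ee_pos'],s['eef_rot'],yaw(s),s['joint_positions'])
c=cam('wrist',s);im=vision.camera('wrist')[...,::-1];cv2.imwrite('pics/w1.png',im);np.save('s1.npy',s,allow_pickle=True)
E
```

```text
time: 1.65
ee_pos: [0.4061, -0.2081, 0.2537]
eef_rot: [0.992, 0.123, 0.0, 0.001]
ft_force: [0.6, -0.6, 0.1]
width: 0.0871
grip_force: 0.0
time: 3.15
ee_pos: [0.4362, -0.1749, 0.2532]
eef_rot: [0.68, 0.733, -0.0, 0.0]
ft_force: [0.4, 0.3, -0.2]
width: 0.087
grip_force: 0.0
3.15 [ 0.4361777  -0.17487272  0.25315098] [ 6.80053830e-01  7.33162023e-01 -2.95660273e-04  3.85851352e-04] 94.30428555003547 [ 8.12113977e-01 -1.63595843e-03 -5.21957182e-01  1.78145867e+00
  5.70496163e-05  1.36112111e+00  3.65269335e-01]
```

View pics/w1.png

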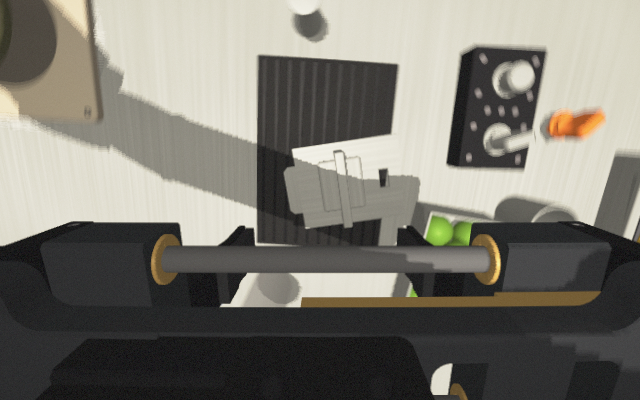

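The wrist view shows the cover centred near (345,180), its slot at (383,178), its handle from (340,152) to (348,225), the winged screw at (500,140) and the plug at (515,78). I'll enlarge it for exact picks.

```bash
python3 - <<'E'
import cv2,numpy as np
t=cv2.imread('pics/w1.png')
def crop(i,x,y,w,h,k):
    c=cv2.resize(i[y:y+h,x:x+w],None,fx=k,fy=k,interpolation=cv2.INTER_CUBIC)
    for a in range((-x)%10,w,10): cv2.putText(c,str(x+a),(int((a+.5)*k)-8,8),0,.3,(0,0,255)); c[8:14,int((a+.5)*k)]=(0,0,255)
    for a in range((-y)%10,h,10): cv2.putText(c,str(y+a),(0,int((a+.5)*k)+3),0,.3,(0,0,255)); c[int((a+.5)*k),20:26]=(0,0,255)
    return c
A=crop(t,270,125,155,115,5)
B=crop(t,455,40,90,115,5)
A=A[:575]; A=cv2.resize(A,None,fx=.9,fy=.9)
cv2.imwrite('pics/m2.png',A); cv2.imwrite('pics/m3.png',crop(t,440,35,160,140,5)[:600])
E
```

```text
(no output)
```

View pics/m2.png

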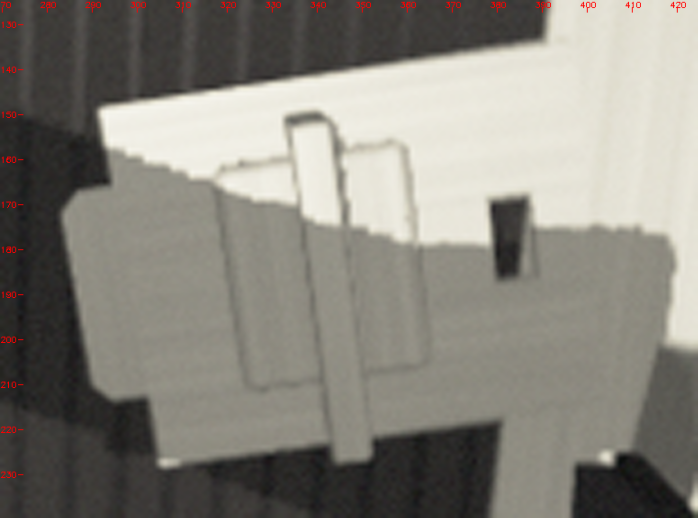

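```bash
python3 - <<'E'
from h import *
s=np.load('s1.npy',allow_pickle=True).item();c=cam('wrist',s)
P=np.array([[-75,60,5],[-75,-60,5],[-93,29,4],[-93,-29,4],[50,0,5],[-18,-50,56],[-6,-50,56]])/1e3
uv=np.array([[291.7,148.1],[305.1,227.2],[283.3,172.1],[289.7,209.6],[383.5,177.4],[343.5,227.6],[352.2,226.5]])
q,e=fit(c,lambda p,P:flatT(p,P,.004),P,uv,[.46,-.18,.18]);print(q,np.degrees(q[2]),e)
print((proj(c,flatT(q,P,.004).T)-uv).round(1).tolist())
h=flatT(q,[-.012,0,.048],.004)[:,0];print('handle',h)
M=R.from_quat(s['eef_rot']).as_matrix();print('tool delta (xy)',(M.T@(h-s['ee_pos'])).round(4),'turn world',np.degrees(q[2])+90-yaw(s))
E
```

```text
[ 0.47087621 -0.17941662  0.2164101 ] 12.399385644332947 0.7634500274031382
[[-0.2, -0.1], [-0.2, 0.5], [-0.4, -0.8], [0.1, 0.1], [0.2, -0.0], [0.1, 0.2], [0.4, 0.1]]
handle [ 0.45915612 -0.18199332  0.052     ]
tool delta (xy) [-0.0086  0.0224  0.2012] turn world 8.095100094297479
```

View pics/m3.png

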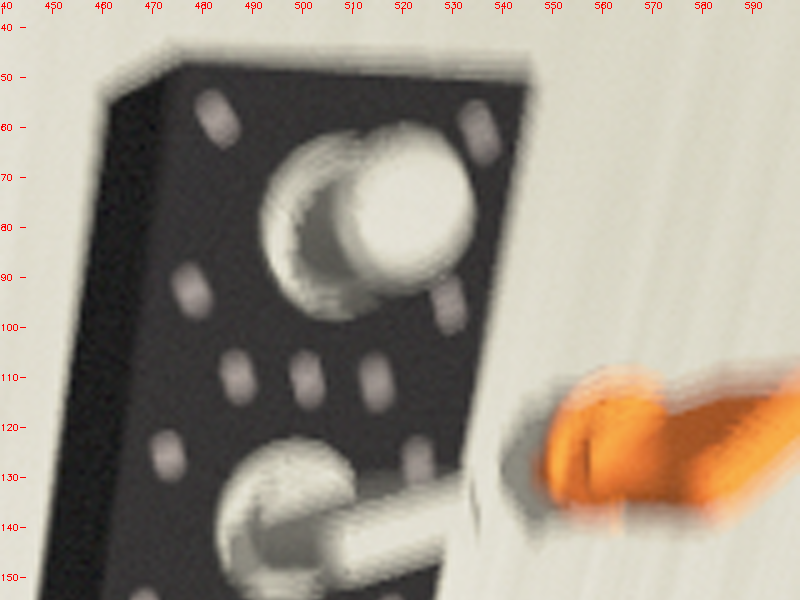

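The cover pose fits to under 0.8 px. The rows turn the tool only about its own z, but the deck is pitched 30°. Before grasping, I'll check in free air how the arm behaves at its reach limit and whether the tool tilts there.

```bash
python3 -m crank '[[[0,0.7,-1],0],[[0,0.7,-1],0],[[0,0.7,-1],0],[[0,0.7,-1],0],[[0,0.7,-1],0],[[0,0.7,-1],0],[[0,0.7,-1],0],[[0,0.7,-1],0],[[0,0.7,-1],0],[[0,0.7,-1],0],[[0,0.7,-1],0],[[0,0.7,-1],0]]';  python3 - <<'E'
from h import *
s=sensors.read_state();print(s['joint_positions'].round(3),(R.from_quat(s['eef_rot']).as_matrix()[:,2]).round(3))
E
```

```text
time: 4.7
ee_pos: [0.6444, -0.1605, 0.5272]
eef_rot: [0.686, 0.728, 0.005, 0.002]
ft_force: [0.8, -1.3, -0.7]
width: 0.0868
grip_force: 0.0
[ 0.074  0.542  0.278  0.544 -0.17   2.058  0.292] [ 0.01   0.005 -1.   ]
```

```bash
python3 -m crank '[[[0,0.5,-1],0],[[0,0.5,-1],0],[[0,0.5,-1],0],[[0,0.5,-1],0]]';  python3 - <<'E'
from h import *
s=sensors.read_state();print(s['joint_positions'].round(3),(R.from_quat(s['eef_rot']).as_matrix()[:,2]).round(3))
E
```

```text
time: 5.2
ee_pos: [0.6562, -0.1454, 0.5744]
eef_rot: [0.683, 0.728, 0.033, 0.047]
ft_force: [0.5, -0.1, 1.0]
width: 0.0871
grip_force: 0.0
[ 0.04   0.54   0.34   0.445 -0.219  2.058  0.274] [ 0.112 -0.016 -0.994]
```

```bash
python3 -m crank '[[[0,-0.7,1],0],[[0,-0.7,1],0],[[0,-0.7,1],0],[[0,-0.7,1],0],[[0,-0.7,1],0]]';  python3 - <<'E'
from h import *
s=sensors.read_state();print(s['joint_positions'].round(3),(R.from_quat(s['eef_rot']).as_matrix()[:,2]).round(3))
E
```

```text
time: 5.82
ee_pos: [0.57, -0.1545, 0.4159]
eef_rot: [0.684, 0.728, 0.033, 0.047]
ft_force: [0.6, -0.7, -0.0]
width: 0.0871
grip_force: 0.0
[-0.099  0.136  0.336  1.316 -0.054  1.584  0.29 ] [ 0.112 -0.016 -0.994]
```

The tool does tilt at the reach limit, and the tilt stays with the commanded pose afterwards. That gives me a way to set the 30° pitch. First I'll undo this tilt by pulling in toward the base.

```bash
cat > st.py <<'E'
from h import *
s=sensors.read_state();print(s['joint_positions'].round(3),'toolz',(R.from_quat(s['eef_rot']).as_matrix()[:,2]).round(3),'yaw',round(yaw(s),1))
E
python3 -m crank '[[[0.2,-1,0],0],[[0.2,-1,0],0],[[0.2,-1,0],0],[[0.2,-1,0],0],[[0.2,-1,0],0],[[0.2,-1,0],0],[[0.2,-1,0],0],[[0.2,-1,0],0],[[0.2,-1,0],0]]';  python3 st.py
```

```text
time: 6.95
ee_pos: [0.2988, -0.1176, 0.3857]
eef_rot: [0.684, 0.728, 0.032, 0.046]
ft_force: [-61.5, 17.6, 13.8]
width: 0.0873
grip_force: 0.0
[-0.003 -0.5    0.145  1.892  0.072  1.634  0.199] toolz [ 0.11  -0.016 -0.994] yaw 93.5
```

```bash
python3 -m crank '[[[0,0.3,0],0]]';  python3 -m crank '[[[0,0,0],0]]';python3 st.py
```

```text
time: 7.08
ee_pos: [0.3077, -0.1175, 0.3863]
eef_rot: [0.684, 0.727, 0.032, 0.046]
ft_force: [1.3, -0.1, -0.4]
width: 0.0869
grip_force: 0.0
time: 7.2
ee_pos: [0.3091, -0.1174, 0.387]
eef_rot: [0.684, 0.728, 0.032, 0.047]
ft_force: [0.1, -1.3, 0.2]
width: 0.0872
grip_force: 0.0
[-0.007 -0.478  0.146  1.877  0.07   1.625  0.196] toolz [ 0.112 -0.017 -0.994] yaw 93.5
```

```bash
python3 -m crank '[[[0,-0.3,0],0],[[0,-0.4,0],0],[[0,-0.4,0],0],[[0,-0.4,0],0],[[0,-0.4,0],0],[[0,-0.4,0],0],[[0,-0.4,0],0],[[0,-0.4,0],0]]';python3 st.py
```

```text
time: 8.2
ee_pos: [0.2542, -0.1421, 0.3851]
eef_rot: [0.683, 0.729, 0.028, 0.028]
ft_force: [0.7, -0.1, 1.0]
width: 0.0872
grip_force: 0.0
[ 0.662 -0.499 -0.156  1.896 -0.115  1.671  0.571] toolz [ 0.079  0.001 -0.997] yaw 93.7
```

```bash
python3 -m crank '[[[0.2,-0.5,0],0],[[0.2,-0.5,0],0],[[0.2,-0.5,0],0],[[0.2,-0.5,0],0],[[0.2,-0.5,0],0]]';python3 st.py
```

```text
time: 8.82
ee_pos: [0.2255, -0.1476, 0.3861]
eef_rot: [0.684, 0.729, 0.023, -0.001]
ft_force: [-0.3, -0.3, 0.3]
width: 0.0869
grip_force: 0.0
[ 0.814 -0.499 -0.199  1.89  -0.142  1.737  0.679] toolz [ 0.03   0.034 -0.999] yaw 93.7
```

```bash
cat > go.py <<'E'
from h import *
import sys
def go(pinch,yw=None):
    s=sensors.read_state();M=R.from_quat(s['eef_rot']).as_matrix()
    t=np.array(pinch)+M[:,2]*r.pinch_z
    t0=0 if yw is None else (yw-yaw(s)+180)%360-180
    print('units tool xyz',((M.T@(t-s['ee_pos']))/.03).round(2),'turn units',round(-t0/8,2))
E
python3 - <<'E'
from go import *
go([.459,-.182,.13],102.4); go([.459,-.182,.052])
E
```

```text
units tool xyz [-1.92  7.41  9.35] turn units -1.08
units tool xyz [-2.01  7.33 11.94] turn units 0.0
```

```bash
python3 -m crank '[[[-0.12,0.41,0.35],0],[[-0.2,0.8,1],0],[[-0.2,0.8,1],0],[[-0.2,0.8,1],0],[[-0.2,0.8,1],0],[[-0.2,0.8,1],0],[[-0.2,0.8,1],0],[[-0.2,0.8,1],0],[[-0.2,0.8,1],0],[[-0.2,0.6,1],0],[[0,0,0],-1],[[0,0,0],0]]' 0.45; python3 - <<'E'
from go import *
import st
go([.459,-.182,.052],102.4)
E
```

```text
time: 10.32
ee_pos: [0.4601, -0.1805, 0.1101]
eef_rot: [0.631, 0.775, 0.023, 0.0]
ft_force: [-0.4, -0.6, 0.3]
width: 0.0388
grip_force: 0.0
[ 0.728  0.165 -0.447  1.929  0.034  1.045  0.474] toolz [ 0.03   0.035 -0.999] yaw 101.7
units tool xyz [-0.09 -0.12  2.55] turn units -0.09
```

```bash
python3 -m crank '[[[-0.05,-0.06,0.9],-0.1],[[-0.04,-0.06,0.9],0],[[0,0,0.75],0],[[0,0,0],0]]'; python3 -m crank '[[[0,0,0],0],[[0,0,0],0],[[0,0,0],0],[[0,0,0],0],[[0,0,-0.3],0],[[0,0,-0.7],0],[[0,0,-1],0],[[0,0,-1],0],[[0,0,0],0]]' 0 40; python3 st.py
```

```text
time: 10.82
ee_pos: [0.4585, -0.1815, 0.0335]
eef_rot: [0.627, 0.779, 0.023, 0.0]
ft_force: [-0.8, 0.1, 1.4]
width: 0.0389
grip_force: 0.0
time: 11.95
ee_pos: [0.4575, -0.1859, 0.1263]
eef_rot: [0.626, 0.779, 0.023, 0.003]
ft_force: [0.6, 1.0, -5.6]
width: 0.0118
grip_force: 39.5
[ 0.742  0.142 -0.447  1.917  0.024  1.075  0.506] toolz [ 0.034  0.032 -0.999] yaw 102.5
```

```bash
python3 -m crank '[[[0.5,0.1,-0.8],0],[[1,0.2,-1],0],[[1,0.2,-1],0],[[1,0.2,-1],0],[[1,0.2,-1],0],[[1,0.2,-1],0],[[1,0.2,-1],0],[[1,0.2,-1],0],[[1,0.2,-1],0],[[1,0.2,-0.8],0],[[1,0.2,-0.6],0],[[1,0.2,0],0]]'; python3 -m crank '[[[0.5,0,0],-1],[[0,0,0],-1],[[0,0,0],-1],[[0,0,0],-1],[[0,0,0],-1],[[0,0,0],-1],[[0,0,0],-1],[[0,0,0],-1],[[0,0,0],-1],[[0,0,0],-0.1]]';python3 st.py; python3 -c "
from go import *
go([.04,.6,.42],175.6)"
```

```text
time: 13.45
ee_pos: [0.4401, 0.1569, 0.4414]
eef_rot: [0.626, 0.779, 0.023, 0.001]
ft_force: [0.3, -0.2, -5.8]
width: 0.0114
grip_force: 39.5
time: 14.7
ee_pos: [0.4366, 0.1705, 0.4407]
eef_rot: [0.041, 0.999, 0.017, 0.014]
ft_force: [-0.2, 0.5, -5.7]
width: 0.0116
grip_force: 39.5
[ 0.399 -0.04  -0.807  1.423 -0.048  1.706  1.072] toolz [ 0.028  0.033 -0.999] yaw 175.2
units tool xyz [14.38 13.15  1.41] turn units -0.05
```

```bash
python3 -m crank '[[[0.6,0.6,0],0],[[1,0.9,0],0],[[1,0.9,0],0],[[1,0.9,0],0],[[1,0.9,0],0],[[1,0.9,0],0],[[1,0.9,0],0],[[1,0.9,0],0],[[1,0.9,-0.3],0],[[1,0.9,-0.3],0],[[1,0.9,-0.3],0],[[1,0.9,-0.3],0]]';python3 -m crank '[[[1,0.7,-0.3],0],[[1,0.4,-0.3],0],[[0,0.3,-0.6],0],[[0,0.3,-0.6],0],[[0,0.3,-0.6],0],[[0,0.3,-0.6],0]]';python3 st.py
```

```text
time: 16.2
ee_pos: [0.1228, 0.5032, 0.4777]
eef_rot: [0.042, 0.999, 0.017, 0.014]
ft_force: [0.4, 0.1, -4.2]
width: 0.0115
grip_force: 39.7
time: 16.95
ee_pos: [0.0648, 0.571, 0.5518]
eef_rot: [0.041, 0.999, 0.011, 0.014]
ft_force: [-1.5, 0.9, -6.3]
width: 0.0118
grip_force: 39.7
[-1.04   0.381 -0.899  0.8    0.374  2.057 -0.229] toolz [ 0.029  0.02  -0.999] yaw 175.3
```

```bash
python3 -m crank '[[[0,0.4,-0.8],0],[[0,0.4,-0.8],0],[[0,0.4,-0.8],0],[[0,0.4,-0.8],0],[[0,0.4,-0.8],0],[[0,0.4,-0.8],0]]';python3 st.py
```

```text
time: 17.7
ee_pos: [0.0719, 0.6039, 0.5401]
eef_rot: [0.043, 0.999, -0.012, 0.013]
ft_force: [0.7, 0.2, -4.9]
width: 0.0115
grip_force: 39.7
[-1.748  0.416  0.404  0.714 -0.146  2.057  0.044] toolz [ 0.026 -0.026 -0.999] yaw 175.1
```

```bash
python3 -m crank '[[[0,0.4,-0.9],0],[[0,0.4,-0.9],0],[[0,0.4,-0.9],0],[[0,0.4,-0.9],0],[[0,0.4,-0.9],0]]';python3 st.py
```

```text
time: 18.32
ee_pos: [0.0714, 0.6234, 0.5891]
eef_rot: [0.041, 0.998, 0.047, 0.018]
ft_force: [-0.1, 0.1, -5.7]
width: 0.0112
grip_force: 39.7
[-1.733  0.433  0.416  0.577 -0.17   2.058  0.041] toolz [ 0.04   0.092 -0.995] yaw 175.2
```

```bash
python3 -m crank '[[[0,0.4,-0.9],0],[[0,0.4,-0.9],0],[[0,0.4,-0.9],0],[[0,0.4,-0.9],0],[[0,0.4,-0.9],0],[[0,0.4,-0.9],0],[[0,0.4,-0.9],0],[[0,0.4,-0.9],0]]';python3 st.py
```

```text
time: 19.32
ee_pos: [0.0644, 0.6209, 0.6744]
eef_rot: [0.039, 0.99, 0.136, 0.026]
ft_force: [-0.2, 0.0, -5.0]
width: 0.0116
grip_force: 39.7
[-1.752  0.411  0.489  0.422 -0.221  2.058  0.034] toolz [ 0.061  0.268 -0.961] yaw 175.2
```

```bash
python3 -m crank '[[[0.6,0.4,-0.9],0],[[0.6,0.4,-0.9],0],[[0.6,0.4,-0.9],0],[[0.6,0.4,-0.9],0],[[0.6,0.4,-0.9],0],[[0.3,0.4,-0.9],0],[[0,0.4,-0.9],0],[[0,0.4,-0.9],0],[[0,0.4,-0.9],0]]';python3 st.py
```

```text
time: 20.45
ee_pos: [-0.0335, 0.5845, 0.7694]
eef_rot: [0.036, 0.972, 0.232, 0.023]
ft_force: [-0.0, 0.7, -4.4]
width: 0.0116
grip_force: 39.7
[-2.026  0.349  0.702  0.314 -0.265  2.058 -0.096] toolz [ 0.062  0.449 -0.891] yaw 175.4
```

```bash
python3 -m crank '[[[0.3,0.4,-0.9],0],[[0.2,0.4,-0.9],0],[[0,0.3,-0.7],0]]';python3 st.py; python3 - <<'E'
from go import *
d=[.5849,.3082,1.4943]
print('fit bar',deckT(d,[-.062,0,.048])[:,0],'pre', deckT(d,[-.037,0,.064])[:,0])
go(deckT(d,[-.037,0,.24])[:,0],175.6)
c=cam('top');cv2.imwrite('pics/t2.png',vision.camera('top')[...,::-1])
E
```

```text
time: 20.82
ee_pos: [-0.0485, 0.5647, 0.798]
eef_rot: [0.034, 0.965, 0.259, 0.021]
ft_force: [0.2, -0.2, -5.5]
width: 0.0118
grip_force: 39.7
[-2.101  0.322  0.772  0.292 -0.274  2.058 -0.113] toolz [ 0.058  0.499 -0.864] yaw 175.7
fit bar [0.57896252 0.23073363 0.14056922] pre [0.58000573 0.24434435 0.16692563]
units tool xyz [-21.32 -18.64   8.83] turn units 0.01
```

```bash
python3 -m crank '[[[-0.4,-0.4,0.3],0],[[-0.8,-0.7,0.4],0],[[-1,-0.9,0.4],0],[[-1,-0.9,0.4],0],[[-1,-0.9,0.4],0],[[-1,-0.9,0.4],0],[[-1,-0.9,0.4],0],[[-1,-0.9,0.4],0],[[-1,-0.9,0.4],0],[[-1,-0.9,0.4],0],[[-1,-0.9,0.4],0],[[-1,-0.9,0.4],0]]'; python3 st.py; python3 - <<'E'
from go import *
d=[.5849,.3082,1.4943]
go(deckT(d,[-.037,0,.24])[:,0],175.6)
E
```

```text
time: 22.38
ee_pos: [0.2662, 0.3561, 0.5422]
eef_rot: [0.034, 0.965, 0.258, 0.022]
ft_force: [0.9, -0.1, -6.1]
width: 0.0117
grip_force: 39.9
[-1.572 -0.489  0.425  1.599  0.042  1.489  0.366] toolz [ 0.059  0.497 -0.866] yaw 175.6
units tool xyz [-10.53  -8.9    4.36] turn units -0.0
```

```bash
python3 -m crank '[[[-1,-0.2,0.4],0],[[-1,-0.5,0.4],0],[[-1,-0.8,0.4],0],[[-1,-0.9,0.4],0],[[-1,-0.9,0.4],0],[[-1,-0.9,0.4],0],[[-1,-0.9,0.4],0],[[-1,-1,0.4],0],[[-1,-1,0.4],0],[[-1,-1,0.4],0],[[-0.5,-0.8,0.3],0],[[0,0,0],0]]'; python3 st.py; python3 - <<'E'
from go import *
d=[.5849,.3082,1.4943]
go(deckT(d,[-.037,0,.16])[:,0],175.6)
np.save('s2.npy',sensors.read_state(),allow_pickle=True)
cv2.imwrite('pics/w2.png',vision.camera('wrist')[...,::-1])
cv2.imwrite('pics/s2.png',vision.camera('side')[...,::-1])
E
```

```text
time: 23.88
ee_pos: [0.5379, 0.1654, 0.3141]
eef_rot: [0.038, 0.965, 0.256, 0.036]
ft_force: [0.2, 0.2, -5.3]
width: 0.0118
grip_force: 39.9
[-1.75  -0.5    1.34   1.746  0.048  1.225  1.115] toolz [ 0.09   0.491 -0.866] yaw 174.7
units tool xyz [-1.07 -0.09  3.1 ] turn units -0.11
```

View pics/w2.png

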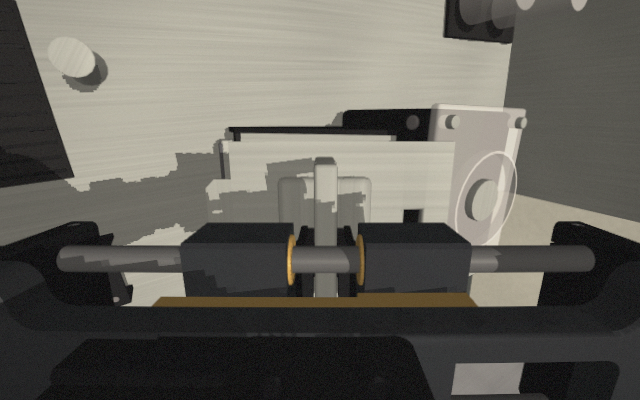

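The cover is held square in the pads: bar at (326,230), tongue end to the left. The deck is behind it, and the real slicer lid is at (485,200). I'll move down and watch the joint limits.

```bash
python3 -m crank '[[[-0.5,0,0.5],0],[[-0.4,0,0.7],0],[[-0.2,0,0.7],0],[[0,0,0.7],0],[[0,0,0],0]]'; python3 st.py; python3 - <<'E'
from go import *
d=[.5849,.3082,1.4943]
go(deckT(d,[-.037,0,.064])[:,0],175.6)
E
```

```text
time: 24.6
ee_pos: [0.5333, 0.2015, 0.2639]
eef_rot: [0.042, 0.965, 0.253, 0.055]
ft_force: [-1.2, 0.3, -4.7]
width: 0.0118
grip_force: 39.9
[-1.783 -0.499  1.339  1.864  0.084  1.061  1.065] toolz [ 0.128  0.485 -0.865] yaw 173.8
units tool xyz [-1.11 -0.27  4.31] turn units -0.23
```

The arm has settled against its j2 and j3 limits. I'll fit a simple kinematic model to the logged states, so I can see which approach keeps clear of them.

```bash
cat > kin.py <<'E'
import numpy as np,itertools
from scipy.optimize import least_squares
from scipy.spatial.transform import Rotation as R
D=[([1.302,.332,-.065,1.46,.022,1.35,-.088],[.152,-.6058,.2218],[.99245,.1226,-.0001,-.0007]),
([.8121,-.0016,-.522,1.7815,0,1.3611,.3653],[.4362,-.1749,.2532],[.68,.7332,-.0003,.0004]),
([.074,.542,.278,.544,-.17,2.058,.292],[.6444,-.1605,.5272],[.686,.728,.005,.002]),
([.04,.54,.34,.445,-.219,2.058,.274],[.6562,-.1454,.5744],[.683,.728,.033,.047]),
([-.007,-.478,.146,1.877,.07,1.625,.196],[.3091,-.1174,.387],[.684,.728,.032,.047]),
([.814,-.499,-.199,1.89,-.142,1.737,.679],[.2255,-.1476,.3861],[.684,.729,.023,-.001]),
([.742,.142,-.447,1.917,.024,1.075,.506],[.4575,-.1859,.1263],[.626,.779,.023,.003]),
([.399,-.04,-.807,1.423,-.048,1.706,1.072],[.4366,.1705,.4407],[.041,.999,.017,.014]),
([-1.04,.381,-.899,.8,.374,2.057,-.229],[.0648,.571,.5518],[.041,.999,.011,.014]),
([-1.752,.411,.489,.422,-.221,2.058,.034],[.0644,.6209,.6744],[.039,.99,.136,.026]),
([-2.101,.322,.772,.292,-.274,2.058,-.113],[-.0485,.5647,.798],[.034,.965,.259,.021]),
([-1.572,-.489,.425,1.599,.042,1.489,.366],[.2662,.3561,.5422],[.034,.965,.258,.022]),
([-1.783,-.499,1.339,1.864,.084,1.061,1.065],[.5333,.2015,.2639],[.042,.965,.253,.055])]
Q=np.array([a[0] for a in D]);P=np.array([a[1] for a in D]);RR=R.from_quat([a[2] for a in D])
def fk(p,sg,q):
    q=np.atleast_2d(q)*sg+np.array([p[0],0,p[8],0,p[9],0,p[1]])
    X=np.zeros((len(q),3));T=R.identity(len(q))
    for i,(ax,t) in enumerate(zip('zyzyzyz',([0,0,p[2]],[p[10],0,p[3]],[0,0,0],[p[6],0,p[4]],[0,0,0],[p[7],0,p[5]],[0,0,0]))):
        T=T*R.from_euler(ax,q[:,i]); X=X+T.apply(t)
    return X,T
def fitk():
    best=None
    for sg in itertools.product((1,-1),repeat=4):
        sg=np.array([sg[0],1,sg[1],1,sg[2],1,sg[3]])
        for o in (0,1.57,3.14,-1.57):
            f=lambda p:(lambda a:np.r_[(a[0]-P).ravel(),.3*(RR.inv()*a[1]).as_rotvec().ravel()])(fk(p,sg,Q))
            z=least_squares(f,[0,o,.3,.35,.35,.25,0,0,0,0,0],loss='soft_l1',f_scale=.01)
            if best is None or z.cost<best[0]: best=(z.cost,sg,z.x,np.abs(f(z.x)).max())
    return best
if __name__=='__main__':
    b=fitk();print(b);np.savez('k.npz',sg=b[1],p=b[2])
E
python3 kin.py
```

```text
(np.float64(0.0009415056044013699), array([-1,  1, -1,  1, -1,  1, -1]), array([-4.65757881e-02,  1.49340063e+00,  2.86396851e-01,  4.46411594e-01,
        4.94898485e-01,  3.80928916e-01, -2.14346758e-03,  6.45074120e-03,
       -3.59986478e-02,  8.29766598e-04, -7.06728628e-04]), np.float64(0.019191284860088184))
```

```bash
cat > ns.py <<'E'
from kin import *
k=np.load('k.npz');sg,p=k['sg'],k['p']
lo=np.array([-2.6,-.5,-1.47,.16,-1.27,.06,-2.6]);hi=np.array([2.6,2.12,1.34,2.42,4.41,2.06,2.6])
def tilt(deg,yw): # tool rot: tool x level at yaw yw, tool z tilted deg toward yaw yw-90
    return R.from_euler('z',yw,degrees=True)*R.from_euler('x',deg,degrees=True)*R.from_euler('x',180,degrees=True)
def ik(t,Rt,q0,free=None):
    def f(q):
        X,T=fk(p,sg,q); e=np.r_[(X[0]-t)*10,(Rt.inv()*T[0]).as_rotvec()*3]
        return np.r_[e,.02*(q-q0)] if free is None else np.r_[e,5*(q[2]-free)]
    z=least_squares(f,np.clip(q0,lo+.01,hi-.01),bounds=(lo,hi));X,T=fk(p,sg,z.x)
    return z.x,np.linalg.norm(X[0]-t),(Rt.inv()*T[0]).magnitude()[0]
if __name__=='__main__':
    Rt=tilt(30,175.6);print(Rt.as_matrix()[:,2],Rt.as_matrix()[:,1])
    for nm,t in(('fit',[.58,.24,.125]),('screw',[.58,.30,.15]),('above',[.57,.2,.28])):
        for q3 in np.arange(-1.4,1.35,.3):
            best=min((ik(np.array(t),Rt,np.array(g),q3) for g in([.4,.1,q3,1.9,.0,1.1,1],[-1.7,-.4,q3,1.8,.1,1.1,1],[-.5,0,q3,1.7,1.5,1,0],[.5,.3,q3,1.7,-1,1,1.5])),key=lambda z:z[1]*10+z[2])
            print(nm,round(q3,2),best[0].round(2),round(best[1],3),round(best[2],3))
E
python3 ns.py
```

```text
[-0.03835951 -0.49852638 -0.8660254 ] [ 0.06644063  0.86347301 -0.5       ]Traceback (most recent call last):
  File "ns.py", line 16, in <module>
    best=min((ik(np.array(t),Rt,np.array(g),q3) for g in([.4,.1,q3,1.9,.0,1.1,1],[-1.7,-.4,q3,1.8,.1,1.1,1],[-.5,0,q3,1.7,1.5,1,0],[.5,.3,q3,1.7,-1,1,1.5])),key=lambda z:z[1]*10+z[2])
  File "ns.py", line 16, in <genexpr>
    best=min((ik(np.array(t),Rt,np.array(g),q3) for g in([.4,.1,q3,1.9,.0,1.1,1],[-1.7,-.4,q3,1.8,.1,1.1,1],[-.5,0,q3,1.7,1.5,1,0],[.5,.3,q3,1.7,-1,1,1.5])),key=lambda z:z[1]*10+z[2])
              ~~^^^^^^^^^^^^^^^^^^^^^^^^^^^^^^^
  File "ns.py", line 11, in ik
    return z.x,np.linalg.norm(X[0]-t),(Rt.inv()*T[0]).magnitude()[0]
                                      ~~~~~~~~~~~~~~~~~~~~~~~~~~~^^^
TypeError: 'float' object is not subscriptable
```

```bash
sed -i 's/tilt(30,/tilt(-30,/; s/magnitude()\[0\]/magnitude()/' ns.py; python3 ns.py
```

```text
[ 0.03835951  0.49852638 -0.8660254 ] [0.06644063 0.86347301 0.5       ]
fit -1.4 [ 0.84  0.81 -1.4   1.77  0.37  0.95  0.93] 0.0 0.0
fit -1.1 [ 0.7   0.57 -1.1   1.77 -0.01  0.91  1.22] 0.0 0.0
fit -0.8 [ 0.49  0.44 -0.8   1.77 -0.26  0.93  1.4 ] 0.0 0.0
fit -0.5 [ 0.26  0.37 -0.5   1.77 -0.43  0.97  1.52] 0.0 0.0
fit -0.2 [ 0.01  0.34 -0.2   1.77 -0.55  1.01  1.61] 0.0 0.0
fit 0.1 [-0.25  0.34  0.1   1.77 -0.66  1.05  1.69] 0.0 0.0
fit 0.4 [-0.5   0.37  0.4   1.77 -0.77  1.1   1.76] 0.0 0.0
fit 0.7 [-0.73  0.43  0.7   1.77 -0.89  1.18  1.83] 0.0 0.0
fit 1.0 [-0.95  0.55  1.    1.77 -1.05  1.3   1.92] 0.0 0.0
fit 1.3 [-1.1   0.78  1.3   1.78 -1.27  1.5   2.01] 0.001 0.004
screw -1.4 [ 0.72  0.77 -1.4   1.73  0.36  0.95  0.84] 0.0 0.0
screw -1.1 [ 0.59  0.55 -1.1   1.73 -0.01  0.91  1.11] 0.0 0.0
screw -0.8 [ 0.38  0.42 -0.8   1.73 -0.25  0.93  1.29] 0.0 0.0
screw -0.5 [ 0.15  0.36 -0.5   1.73 -0.42  0.96  1.4 ] 0.0 0.0
screw -0.2 [-0.1   0.33 -0.2   1.73 -0.54  1.    1.49] 0.0 0.0
screw 0.1 [-0.35  0.33  0.1   1.73 -0.65  1.04  1.56] 0.0 0.0
screw 0.4 [-0.6   0.36  0.4   1.73 -0.76  1.09  1.63] 0.0 0.0
screw 0.7 [-0.83  0.42  0.7   1.73 -0.88  1.16  1.71] 0.0 0.0
screw 1.0 [-1.04  0.53  1.    1.73 -1.04  1.27  1.79] 0.0 0.0
screw 1.3 [-1.19  0.75  1.3   1.73 -1.26  1.47  1.88] 0.0 0.0
above -1.4 [ 0.97  0.49 -1.4   1.63 -0.01  1.21  1.15] 0.0 0.0
above -1.1 [ 0.81  0.32 -1.1   1.63 -0.24  1.23  1.32] 0.0 0.0
above -0.8 [ 0.59  0.24 -0.8   1.63 -0.37  1.26  1.41] 0.0 0.0
above -0.5 [ 0.34  0.2  -0.5   1.63 -0.45  1.28  1.47] 0.0 0.0
above -0.2 [ 0.08  0.19 -0.2   1.63 -0.51  1.3   1.51] 0.0 0.0
above 0.1 [-0.18  0.18  0.1   1.63 -0.56  1.33  1.55] 0.0 0.0
above 0.4 [-0.44  0.2   0.4   1.63 -0.62  1.35  1.59] 0.0 0.0
above 0.7 [-0.69  0.24  0.7   1.63 -0.69  1.39  1.64] 0.0 0.0
above 1.0 [-0.92  0.31  1.    1.63 -0.79  1.45  1.71] 0.0 0.0
above 1.3 [-1.09  0.47  1.3   1.63 -0.96  1.56  1.8 ] 0.0 0.0
```

```bash
cat > sim.py <<'E'
from ns import *
def sim(q,wps,Rt,n=12,lam=.02):
    X,_=fk(p,sg,q);x=X[0]
    for w in wps:
        for a in np.linspace(0,1,n+1)[1:]:
            q,e,er=ik(x+(np.array(w)-x)*a,Rt,q)
            if er>.01: Rt=fk(p,sg,q)[1][0]
        x=np.array(w); print(w,q.round(2),round(e,3),'z',Rt.as_matrix()[:,2].round(3))
    return q,Rt
E
python3 - <<'E'
from sim import *
# check against what happened
q=np.array([-2.101,.322,.772,.292,-.274,2.058,-.113]);Rt=fk(p,sg,q)[1][0]
print('past');sim(q,[[.266,.356,.542],[.538,.165,.314]],Rt)
q=np.array([-1.783,-.499,1.339,1.864,.084,1.061,1.065]);Rt=fk(p,sg,q)[1][0]
for w in ([[.55,.3,.55],[.6,.2,.35],[.57,.2,.26]],[[.4,.5,.65],[.6,.35,.5],[.6,.2,.35],[.57,.2,.26]],[[.55,.1,.6],[.6,.15,.35],[.57,.2,.26]],[[.65,.25,.6],[.6,.2,.35],[.57,.2,.26]]): print('cand');sim(q,w,Rt)
E
```

```text
past
[0.266, 0.356, 0.542] [-1.56 -0.5   0.42  1.62  0.06  1.47  0.38] 0.0 z [ 0.107  0.497 -0.861]
[0.538, 0.165, 0.314] [-1.76 -0.5   1.34  1.75  0.05  1.19  1.12] 0.007 z [ 0.135  0.491 -0.861]
cand
[0.55, 0.3, 0.55] [-2.33 -0.5   1.34  1.19  0.28  1.53  0.66] 0.004 z [ 0.164  0.474 -0.865]
[0.6, 0.2, 0.35] [-1.88 -0.5   1.34  1.69  0.17  1.07  0.96] 0.005 z [ 0.282  0.464 -0.84 ]
[0.57, 0.2, 0.26] [-1.8  -0.5   1.34  1.9   0.16  0.89  1.01] 0.002 z [ 0.282  0.464 -0.84 ]
cand
[0.4, 0.5, 0.65] [-1.64  0.2   1.09  0.92 -0.53  1.69  0.7 ] 0.0 z [ 0.15   0.472 -0.869]
[0.6, 0.35, 0.5] [-1.13  0.35  1.08  1.14 -0.8   1.61  1.25] 0.0 z [ 0.15   0.472 -0.869]
[0.6, 0.2, 0.35] [-1.05  0.26  1.12  1.54 -0.76  1.43  1.62] 0.0 z [ 0.15   0.472 -0.869]
[0.57, 0.2, 0.26] [-1.11  0.22  1.12  1.76 -0.75  1.25  1.7 ] 0.0 z [ 0.15   0.472 -0.869]
cand
[0.55, 0.1, 0.6] [-2.01 -0.5   1.34  1.06  0.16  1.76  0.95] 0.004 z [ 0.165  0.47  -0.867]
[0.6, 0.15, 0.35] [-1.8  -0.5   1.34  1.68  0.15  1.12  1.04] 0.005 z [ 0.279  0.445 -0.851]
[0.57, 0.2, 0.26] [-1.82 -0.5   1.34  1.89  0.19  0.9   0.97] 0.002 z [ 0.279  0.445 -0.851]
cand
[0.65, 0.25, 0.6] [-2.27 -0.5   1.34  1.13  0.39  1.41  0.72] 0.01 z [ 0.394  0.463 -0.794]
[0.6, 0.2, 0.35] [-1.72 -0.5   1.2   1.8   0.2   0.92  0.93] 0.0 z [ 0.394  0.463 -0.794]
[0.57, 0.2, 0.26] [-1.65 -0.5   1.21  2.01  0.18  0.74  0.98] 0.0 z [ 0.394  0.463 -0.794]
```

```bash
python3 - <<'E'
from sim import *
q=np.array([-1.783,-.499,1.339,1.864,.084,1.061,1.065]);Rt=fk(p,sg,q)[1][0]
for a in ([.5,.25,.4],[.4,.3,.4],[.4,.3,.5],[.4,.45,.5],[.35,.5,.6],[.3,.5,.65],[.3,.6,.6]):
    print('cand');sim(q,[a,[.4,.5,.65],[.6,.35,.5],[.57,.2,.26]],Rt,8)
E
```

```text
cand
[0.5, 0.25, 0.4] [-1.75 -0.41  1.13  1.66  0.02  1.26  0.91] 0.0 z [ 0.15   0.472 -0.869]
[0.4, 0.5, 0.65] [-1.65  0.21  1.1   0.92 -0.54  1.7   0.71] 0.0 z [ 0.15   0.472 -0.869]
[0.6, 0.35, 0.5] [-1.13  0.35  1.08  1.14 -0.8   1.61  1.26] 0.0 z [ 0.15   0.472 -0.869]
[0.57, 0.2, 0.26] [-1.12  0.22  1.13  1.76 -0.75  1.25  1.7 ] 0.0 z [ 0.15   0.472 -0.869]
cand
[0.4, 0.3, 0.4] [-1.55 -0.49  0.75  1.82  0.08  1.23  0.69] 0.0 z [ 0.15   0.472 -0.869]
[0.4, 0.5, 0.65] [-1.51  0.16  0.88  0.92 -0.45  1.67  0.67] 0.0 z [ 0.15   0.472 -0.869]
[0.6, 0.35, 0.5] [-1.05  0.31  0.94  1.14 -0.73  1.58  1.22] 0.0 z [ 0.15   0.472 -0.869]
[0.57, 0.2, 0.26] [-1.01  0.18  0.99  1.76 -0.7   1.23  1.67] 0.0 z [ 0.15   0.472 -0.869]
cand
[0.4, 0.3, 0.5] [-1.58 -0.44  0.73  1.59  0.06  1.41  0.66] 0.0 z [ 0.15   0.472 -0.869]
[0.4, 0.5, 0.65] [-1.53  0.17  0.9   0.92 -0.45  1.68  0.67] 0.0 z [ 0.15   0.472 -0.869]
[0.6, 0.35, 0.5] [-1.06  0.31  0.96  1.14 -0.74  1.58  1.23] 0.0 z [ 0.15   0.472 -0.869]
[0.57, 0.2, 0.26] [-1.02  0.18  1.01  1.76 -0.7   1.23  1.67] 0.0 z [ 0.15   0.472 -0.869]
cand
[... 758 characters left out ...]
0.06  0.68  1.08 -0.1   1.6   0.39] 0.0 z [ 0.15   0.472 -0.869]
[0.4, 0.5, 0.65] [-1.49  0.16  0.84  0.92 -0.43  1.67  0.66] 0.0 z [ 0.15   0.472 -0.869]
[0.6, 0.35, 0.5] [-1.04  0.3   0.91  1.14 -0.72  1.58  1.22] 0.0 z [ 0.15   0.472 -0.869]
[0.57, 0.2, 0.26] [-0.99  0.17  0.96  1.76 -0.69  1.22  1.66] 0.0 z [ 0.15   0.472 -0.869]
cand
[0.3, 0.6, 0.6] [-1.79  0.12  0.78  1.06 -0.24  1.49  0.41] 0.0 z [ 0.15   0.472 -0.869]
[0.4, 0.5, 0.65] [-1.51  0.16  0.88  0.92 -0.45  1.68  0.67] 0.0 z [ 0.15   0.472 -0.869]
[0.6, 0.35, 0.5] [-1.05  0.31  0.94  1.14 -0.73  1.58  1.22] 0.0 z [ 0.15   0.472 -0.869]
[0.57, 0.2, 0.26] [-1.01  0.18  0.99  1.76 -0.7   1.23  1.67] 0.0 z [ 0.15   0.472 -0.869]
```

```bash
cat > wp.py <<'E'
from h import *
import sys,json
def wp(W,Rt=None):
    s=sensors.read_state();M=R.from_quat(s['eef_rot']).as_matrix();x=s['ee_pos']
    for w in W:
        u=M.T@(np.array(w)-x)/.03; print(w,u.round(2),'rows',int(np.ceil(np.abs(u).max()))); x=np.array(w)
if __name__=='__main__': wp(json.loads(sys.argv[1]))
E
python3 wp.py '[[0.5,0.25,0.4],[0.4,0.5,0.65],[0.6,0.35,0.5],[0.58,0.24,0.26]]'
```

```text
[0.5, 0.25, 0.4] [ 0.88  3.59 -3.28] rows 4
[0.4, 0.5, 0.65] [ 3.49 11.17 -3.6 ] rows 12
[0.6, 0.35, 0.5] [-6.72 -6.46  2.76] rows 7
[0.58, 0.24, 0.26] [ 0.95 -7.17  5.06] rows 8
```

```bash
python3 -m crank '[[[0.1,0.4,-0.6],0],[[0.2,0.8,-0.9],0],[[0.2,1,-0.9],0],[[0.3,1,-0.9],0],[[0.3,1,-0.3],0],[[0.3,1,-0.3],0],[[0.3,1,-0.3],0],[[0.3,1,-0.3],0],[[0.3,1,-0.3],0],[[0.3,1,-0.3],0],[[0.3,1,-0.3],0],[[0.3,1,-0.3],0]]'; python3 -m crank '[[[0.3,1,-0.3],0],[[0.3,1,-0.3],0],[[0.3,1,-0.3],0],[[0.3,1,-0.3],0]]';python3 st.py;python3 wp.py '[[0.4,0.5,0.65],[0.6,0.35,0.5],[0.58,0.24,0.26]]'
```

```text
time: 26.1
ee_pos: [0.4345, 0.4206, 0.5721]
eef_rot: [0.042, 0.965, 0.254, 0.056]
ft_force: [1.2, 0.0, -5.6]
width: 0.0117
grip_force: 39.9
time: 26.6
ee_pos: [0.3996, 0.5125, 0.6589]
eef_rot: [0.041, 0.965, 0.254, 0.056]
ft_force: [-0.1, -0.3, -4.2]
width: 0.0114
grip_force: 39.9
[-1.637  0.254  1.155  0.875 -0.594  1.708  0.726] toolz [ 0.13   0.485 -0.865] yaw 173.8
[0.4, 0.5, 0.65] [-0.03 -0.51  0.06] rows 1
[0.6, 0.35, 0.5] [-6.7  -6.48  2.77] rows 7
[0.58, 0.24, 0.26] [ 0.97 -7.17  5.06] rows 8
```

```bash
python3 -m crank '[[[-0.5,-0.5,0.2],0],[[-1,-1,0.4],0],[[-1,-1,0.4],0],[[-1,-1,0.4],0],[[-1,-1,0.4],0],[[-1,-1,0.4],0],[[-1,-1,0.4],0],[[-0.2,-0.5,0.4],0],[[0.1,-0.9,0.6],0],[[0.15,-1,0.7],0],[[0.15,-1,0.7],0],[[0.15,-1,0.7],0]]'; python3 -m crank '[[[0.15,-1,0.7],0],[[0.15,-1,0.7],0],[[0.15,-0.7,0.6],0],[[0,0,0],0]]';python3 st.py;python3 - <<'E'
from go import *
d=[.5849,.3082,1.4943]
s=sensors.read_state();M=R.from_quat(s['eef_rot']).as_matrix()
D=R.from_euler('z',d[2]).as_matrix()@RD
print('tool in deck frame\n',(D.T@M).round(3),'pinch in deck',(D.T@(s['ee_pos']-.0187*M[:,2]-[d[0],d[1],.13])).round(4))
go(deckT(d,[-.037,0,.064])[:,0])
E
```

```text
time: 28.1
ee_pos: [0.588, 0.2902, 0.3637]
eef_rot: [0.041, 0.965, 0.254, 0.056]
ft_force: [0.9, -1.0, -5.4]
width: 0.0118
grip_force: 39.9
time: 28.6
ee_pos: [0.5778, 0.2499, 0.2702]
eef_rot: [0.042, 0.965, 0.253, 0.055]
ft_force: [0.8, 0.2, -4.9]
width: 0.0116
grip_force: 39.9
[-1.213  0.235  1.14   1.734 -0.761  1.207  1.626] toolz [ 0.128  0.484 -0.866] yaw 173.7
tool in deck frame
 [[-0.013  1.    -0.006]
 [ 0.996  0.013 -0.091]
 [-0.09  -0.007 -0.996]] pinch in deck [0.0194 0.0043 0.1694]
units tool xyz [ 0.2  -1.85  3.52] turn units 0.0
```

```bash
python3 -m crank '[[[0.1,-0.6,0.5],0],[[0.1,-0.6,0.8],0],[[0,-0.65,0.9],0],[[0,0,0.9],0],[[0,0,0.4],0],[[0,0,0],0]]';python3 - <<'E'
from go import *
d=[.5849,.3082,1.4943]
go(deckT(d,[-.037,0,.056])[:,0])
cv2.imwrite('pics/a.png',vision.camera('side')[120:230,270:430,::-1]);cv2.imwrite('pics/b.png',vision.camera('top')[110:230,140:300,::-1])
a,b=[cv2.resize(cv2.imread(f'pics/{k}.png'),(400,300),interpolation=cv2.INTER_CUBIC) for k in 'ab'];cv2.imwrite('pics/m4.png',np.hstack([a,b]))
E
```

```text
time: 29.35
ee_pos: [0.5838, 0.2541, 0.1532]
eef_rot: [0.041, 0.965, 0.254, 0.056]
ft_force: [-0.2, 0.0, -4.5]
width: 0.0116
grip_force: 39.9
units tool xyz [ 0.07 -0.06  0.32] turn units 0.0
```

View pics/m4.png

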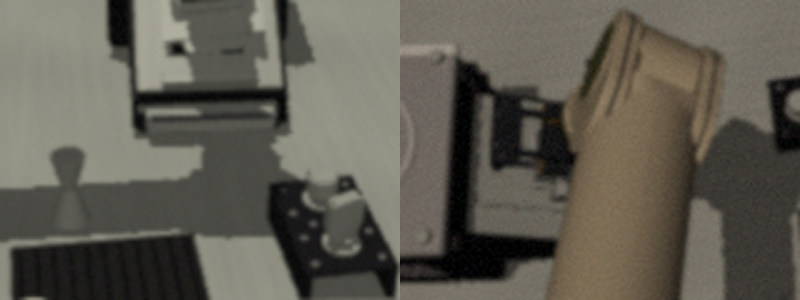

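The cover hangs just over the deck and the arm hides most of it. I'll lower it by touch.

```bash
python3 -m crank '[[[0.05,0,0.12],0],[[0,0,0.12],0]]';python3 -m crank '[[[0,0,0.1],0],[[0,0,0],0]]'
```

```text
time: 29.7
ee_pos: [0.5831, 0.2567, 0.1468]
eef_rot: [0.042, 0.965, 0.254, 0.057]
ft_force: [-0.5, -0.1, -5.9]
width: 0.0115
grip_force: 39.9
time: 29.95
ee_pos: [0.584, 0.2575, 0.1441]
eef_rot: [0.043, 0.965, 0.254, 0.057]
ft_force: [1.0, -4.8, -1.3]
width: 0.0111
grip_force: 40.0
```

```bash
python3 -m crank '[[[0,0,0],0],[[0,0,0],0],[[0,0,0],0]]' 0.3 10;python3 - <<'E'
from go import *
d=[.5849,.3082,1.4943]
go(deckT(d,[-.069,0,.052])[:,0])
E
```

```text
time: 30.32
ee_pos: [0.5836, 0.2585, 0.1441]
eef_rot: [0.042, 0.965, 0.254, 0.056]
ft_force: [-0.4, -0.3, -0.4]
width: 0.025
grip_force: 0.0
units tool xyz [ 0.05 -1.1   0.12] turn units 0.0
```

```bash
python3 -m crank '[[[0,-0.25,0.03],0],[[0,-0.25,0.03],0],[[0,-0.2,0],0]]'; python3 -m crank '[[[0,-0.15,0],0],[[0,-0.1,0],0]]';python3 -m crank '[[[0,-0.1,0],0]]';python3 - <<'E'
from go import *
d=[.5849,.3082,1.4943]
s=sensors.read_state();M=R.from_quat(s['eef_rot']).as_matrix();D=R.from_euler('z',d[2]).as_matrix()@RD
print((D.T@(s['ee_pos']-.0187*M[:,2]-[d[0],d[1],.13])).round(4), (D.T@s['ft_force']).round(1))
E
```

```text
time: 30.7
ee_pos: [0.5825, 0.2398, 0.1313]
eef_rot: [0.043, 0.965, 0.254, 0.056]
ft_force: [0.0, -0.4, 0.4]
width: 0.0258
grip_force: 0.0
time: 30.95
ee_pos: [0.5821, 0.2348, 0.1285]
eef_rot: [0.042, 0.964, 0.255, 0.056]
ft_force: [-1.2, 5.4, 5.8]
width: 0.0257
grip_force: 3.6
time: 31.08
ee_pos: [0.5818, 0.2343, 0.1281]
eef_rot: [0.041, 0.964, 0.256, 0.056]
ft_force: [-5.7, 9.9, 12.5]
width: 0.0264
grip_force: 7.2
[-0.0649 -0.0008  0.0539] [14.5  6.5  6.1]
```

```bash
python3 -m crank '[[[0,-0.07,0],0],[[0,0,0],0]]';cat > dk.py <<'E'
from go import *
d=[.5849,.3082,1.4943]
s=sensors.read_state();M=R.from_quat(s['eef_rot']).as_matrix();D=R.from_euler('z',d[2]).as_matrix()@RD
print('pinch deck',(D.T@(s['ee_pos']-.0187*M[:,2]-[d[0],d[1],.13])).round(4),'F deck', (D.T@s['ft_force']).round(1),'tool deck xy',(D.T@M)[:,1:].round(3).tolist())
E
python3 dk.py
python3 - <<'E'
from h import *
s=sensors.read_state();np.save('s3.npy',s,allow_pickle=True)
w=vision.camera('wrist')[60:300,150:500,::-1]
cv2.imwrite('pics/m5.png',cv2.resize(w,None,fx=2.2,fy=2.2,interpolation=cv2.INTER_CUBIC))
E
```

```text
time: 31.32
ee_pos: [0.5815, 0.234, 0.1279]
eef_rot: [0.04, 0.964, 0.257, 0.056]
ft_force: [-6.2, 9.0, 12.4]
width: 0.0264
grip_force: 7.2
pinch deck [-0.0654 -0.0006  0.0539] F deck [13.6  6.8  6.5] tool deck xy [[1.0, 0.002], [0.017, -0.09], [0.0, -0.996]]
```

View pics/m5.png

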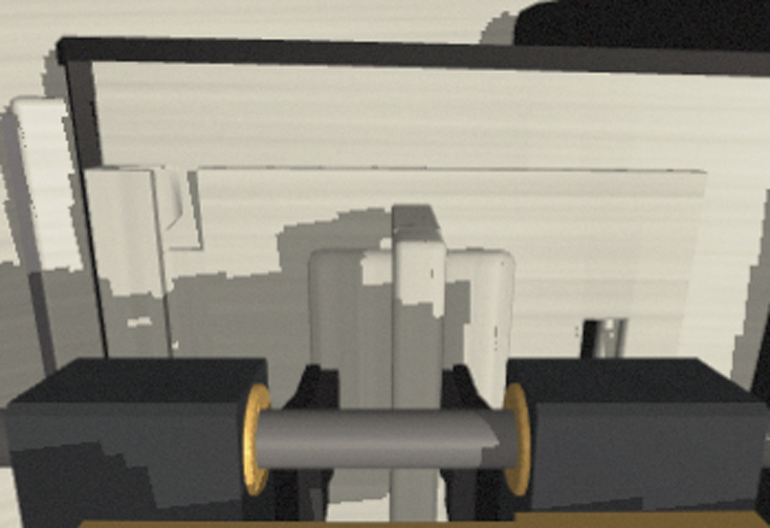

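```bash
python3 - <<'E'
from h import *
s=np.load('s3.npy',allow_pickle=True).item();c=cam('wrist',s);d=[.5849,.3082,1.4943]
px=lambda u:np.array(u)/2.2+[150-.3,60-.3]
P=np.array([[75,60,5],[-75,60,5],[43.5,13.5,5],[56.5,13.5,5]])/1e3
uv=np.array([px(u) for u in((706,172),(200,168),(583,320),(628,318))])
def f(p,P):
    Q=(R.from_euler('z',p[2]).as_matrix()@np.array(P).T).T+[p[0],p[1],p[3]]; return deckT(d,Q)
q,e=fit(c,f,P,uv,[-.05,0,0,0]);print('cover in deck x,y,yaw,z',q,e)
for n,X in(('deck corner',[-.15,.085,0]),('edge',[.03,.085,0]),('lip edge top',[-.1315,.03,.013])): print(n,proj(c,deckT(d,X).T)[0])
print('seen corner',px((95,60)),'edge',px((770,75)),'lip edge',px((158,200)))
print('slot in deck if as projected', proj(c,deckT(d,[[-.0065,.0135,0],[.0065,.0135,0]]).T), 'dark span',px((585,340)),px((603,340)))
E
```

```text
cover in deck x,y,yaw,z [-0.04661863 -0.00110516  0.01180472 -0.00131703] 1.5857992307963968
deck corner [195.2407357   91.45433809]
edge [478.96024823  96.99482224]
lip edge top [225.90979253 181.50887091]
seen corner [192.88181818  86.97272727] edge [499.7         93.79090909] lip edge [221.51818182 150.60909091]
slot in deck if as projected [[409.30070603 201.98508248]
 [427.34611399 202.2836018 ]] dark span [415.60909091 214.24545455] [423.79090909 214.24545455]
```

The cover is about 5 mm short of home and about 4 mm toward −y, so the tongue is touching the flare at (165–200, 170–248). I'll pinch the bar lightly, back off, shift it +y and push home.

```bash
python3 -m crank '[[[0,0.2,0],0],[[0,0.02,0],0]]'; python3 -m crank '[[[0,0,0],0],[[0,0,0],0],[[0,0.1,0],0],[[0.07,0.05,0],0],[[0.07,0,0],0]]' 0 15; python3 -m crank '[[[0,-0.1,0],0],[[0,-0.1,0],0],[[0,-0.1,0],0]]';python3 dk.py;python3 -m crank '[[[0,-0.07,0],0]]';python3 dk.py
```

```text
time: 31.62
ee_pos: [0.5823, 0.2355, 0.1288]
eef_rot: [0.042, 0.965, 0.254, 0.056]
ft_force: [0.5, -0.8, 0.1]
width: 0.026
grip_force: 0.0
time: 32.25
ee_pos: [0.5787, 0.2385, 0.1303]
eef_rot: [0.043, 0.965, 0.253, 0.057]
ft_force: [1.9, -2.3, -1.7]
width: 0.0119
grip_force: 15.1
time: 32.62
ee_pos: [0.5788, 0.2353, 0.1286]
eef_rot: [0.041, 0.964, 0.257, 0.057]
ft_force: [2.2, 11.8, 13.8]
width: 0.0119
grip_force: 15.1
pinch deck [-0.064   0.0023  0.054 ] F deck [17.2 -1.3  5.9] tool deck xy [[1.0, 0.001], [0.016, -0.093], [-0.0, -0.996]]
time: 32.75
ee_pos: [0.5793, 0.2349, 0.1287]
eef_rot: [0.041, 0.964, 0.258, 0.058]
ft_force: [1.3, 16.5, 17.0]
width: 0.0118
grip_force: 15.1
pinch deck [-0.0643  0.0018  0.0543] F deck [22.8 -0.1  6.4] tool deck xy [[1.0, 0.004], [0.017, -0.094], [0.002, -0.996]]
```

```bash
python3 -m crank '[[[0,0.1,0],0],[[0,0,0],0],[[0,0,0],0]]' 0.5; python3 -m crank '[[[0,0,-0.6],0],[[0,0,-1],0],[[0,0,-1],0],[[0,0,-1],0],[[0,0,-0.5],0],[[0,0,0],0]]';python3 st.py; python3 - <<'E'
from h import *
s=sensors.read_state();np.save('s4.npy',s,allow_pickle=True)
w=vision.camera('wrist')[...,::-1];cv2.imwrite('pics/w4.png',w)
cv2.imwrite('pics/m6.png',cv2.resize(w[40:240,150:450],None,fx=2.6,fy=2.6,interpolation=cv2.INTER_CUBIC))
E
```

```text
time: 33.12
ee_pos: [0.5776, 0.2321, 0.1261]
eef_rot: [0.043, 0.965, 0.253, 0.056]
ft_force: [-0.1, -0.3, -0.5]
width: 0.0344
grip_force: 0.0
time: 33.88
ee_pos: [0.5622, 0.1726, 0.234]
eef_rot: [0.043, 0.964, 0.255, 0.057]
ft_force: [0.4, 0.8, -0.1]
width: 0.0433
grip_force: 0.0
[-1.128  0.196  1.167  1.84  -0.755  1.193  1.782] toolz [ 0.132  0.486 -0.864] yaw 173.6
```

View pics/m6.png

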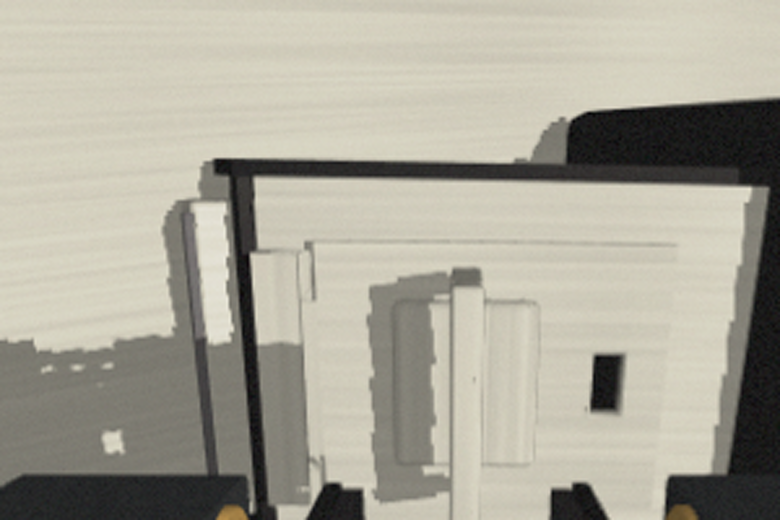

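The slot shows fully dark at about pixel (383,187), so the cover is home and its slot lies over the deck slot. That was my tenth picture, so from here I measure by code. Next I'll calibrate the row simulation against the log and plan the tilt changes, because time is limited.

```bash
cat > rs.py <<'E'
from ns import *
def rows(q,rw,w=3.,reg=.02):
    q=np.array(q,float); X,T=fk(p,sg,q);X=X[0];T=T[0]
    for (v,t) in rw:
        tx=X+T.apply(np.array(v)*.03); Tt=T*R.from_euler('z',t*8,degrees=True)
        def f(a):
            Xa,Ta=fk(p,sg,a); return np.r_[(Xa[0]-tx)*10,(Tt.inv()*Ta[0]).as_rotvec()*w,reg*(a-q)]
        z=least_squares(f,np.clip(q,lo+1e-3,hi-1e-3),bounds=(lo,hi),xtol=1e-6,ftol=1e-6)
        q=z.x;Xa,Ta=fk(p,sg,q)
        ep=np.linalg.norm(Xa[0]-tx);er=(Tt.inv()*Ta[0]).magnitude()
        X=Xa[0] if ep>.002 else tx; T=Ta[0] if er>.002 else Tt
    return q,X,T
E
python3 - <<'E'
from rs import *
for w in (.5,1,1.5,2,3,5):
    a=rows([-1.748,.416,.404,.714,-.146,2.057,.044],[([0,.4,-.9],0)]*5,w)
    b=rows([-1.733,.433,.416,.577,-.17,2.058,.041],[([0,.4,-.9],0)]*8,w)
    c=rows([-.007,-.478,.146,1.877,.07,1.625,.196],[([0,-.4,0],0)]*8,w)
    e=rows([.662,-.499,-.156,1.896,-.115,1.671,.571],[([.2,-.5,0],0)]*5,w)
    print(w,*[(x[2].as_matrix()[:2,2].round(3),x[1].round(3)) for x in(a,b,c,e)])
z=lambda q:fk(p,sg,q)[1][0].as_matrix()[:2,2].round(3)
print('starts',z([-1.748,.416,.404,.714,-.146,2.057,.044]),z([-1.733,.433,.416,.577,-.17,2.058,.041]),z([-.007,-.478,.146,1.877,.07,1.625,.196]),z([.662,-.499,-.156,1.896,-.115,1.671,.571]))
E
nproc
```

```text
0.5 (array([0.081, 0.293]), array([0.069, 0.641, 0.68 ])) (array([0.122, 0.596]), array([0.058, 0.64 , 0.821])) (array([-0.057,  0.068]), array([ 0.211, -0.104,  0.381])) (array([-0.082,  0.11 ]), array([ 0.194, -0.101,  0.384]))
1 (array([0.079, 0.291]), array([0.069, 0.641, 0.68 ])) (array([0.12 , 0.584]), array([0.058, 0.639, 0.817])) (array([-0.055,  0.069]), array([ 0.211, -0.104,  0.381])) (array([-0.081,  0.108]), array([ 0.194, -0.101,  0.384]))
1.5 (array([0.075, 0.261]), array([0.069, 0.637, 0.666])) (array([0.115, 0.537]), array([0.059, 0.634, 0.796])) (array([-0.053,  0.069]), array([ 0.211, -0.104,  0.381])) (array([-0.062,  0.098]), array([ 0.201, -0.106,  0.385]))
2 (array([0.072, 0.24 ]), array([0.069, 0.634, 0.657])) (array([0.111, 0.5  ]), array([0.059, 0.631, 0.781])) (array([-0.022,  0.054]), array([ 0.224, -0.11 ,  0.383])) (array([-0.044,  0.087]), array([ 0.208, -0.11 ,  0.385]))
3 (array([0.067, 0.194]), array([0.069, 0.628, 0.637])) (array([0.103, 0.427]), array([0.06 , 0.627, 0.751])) (array([0.009, 0.04 ]), array([ 0.235, -0.116,  0.384])) (array([-0.015,  0.07 ]), array([ 0.219, -0.116,  0.386]))
5 (array([0.057, 0.117]), array([0.069, 0.619, 0.603])) (array([0.09 , 0.311]), array([0.062, 0.619, 0.698])) (array([0.05, 0.02]), array([ 0.251, -0.123,  0.386])) (array([0.028, 0.045]), array([ 0.234, -0.125,  0.388]))
starts [ 0.038 -0.025] [0.062 0.091] [ 0.111 -0.009] [0.09  0.008]
4
```

```bash
cat > srch.py <<'E'
from rs import *
import time,sys
from multiprocessing import Pool
q0=[-1.128,.196,1.167,1.84,-.755,1.193,1.782]
G=np.array([.656,-.108,.22])
def toward(q,W,w=5.5,nmax=25):
    # straight rows, biggest axis 1
    X,T=fk(p,sg,q);u=T[0].inv().apply(np.array(W)-X[0])/.03;n=min(nmax,int(np.ceil(np.abs(u).max())));
    return [(list((u/n).round(3)),0)]*n
def one(seed):
    g=np.random.default_rng(seed);t0=time.time();out=[]
    while time.time()-t0<75:
        if g.random()<.6:
            r_,az,z=g.uniform(.1,.35),g.uniform(.2,2.2),g.uniform(.25,.6);W=[r_*np.cos(az),r_*np.sin(az),z]
        else: W=[g.uniform(.0,.8),g.uniform(-.6,.2),g.uniform(.25,.8)]
        rw=toward(q0,W);q,X,T=rows(q0,rw,5.5);n=len(rw)
        best=None
        d=g.normal(size=3);tz=T.as_matrix()[:,2]
        if g.random()<.6: d=np.array([-tz[0],-tz[1],g.normal()*.2])
        d/=np.abs(T.inv().apply(d)).max()
        for m in range(12):
            tl=np.hypot(*T.as_matrix()[:2,2]);L=np.abs(T.inv().apply(G-X)).max()/.03
            if X[2]<.2: break
            sc=n+m+L+60*max(0,tl-.08)
            if best is None or sc<best[0]: best=(sc,tl,m,L,W,d.tolist(),n,X.tolist(),q.tolist())
            q,X,T=rows(q,[(T.inv().apply(d)*.8,0)],5.5)
        if best: out.append(best)
    return sorted(out,key=lambda b:b[0])[:3],len(out)
if __name__=='__main__':
    with Pool(4) as P:
        res=P.map(one,range(4))
    print([x[1] for x in res])
    for b in sorted(sum([x[0] for x in res],[]),key=lambda b:b[0])[:6]: print([np.round(v,3).tolist() if not isinstance(v,int) else v for v in b])
E
OMP_NUM_THREADS=1 python3 srch.py
```

```text
[104, 106, 106, 105]
[36.608, 0.504, 0, 3.191, [0.739, -0.068, 0.338], [-0.386, -1.027, 0.518], 8, [0.739, -0.069, 0.338], [-0.21, 0.703, 0.958, 1.047, -1.09, 1.783, 1.978]]
[36.772, 0.504, 0, 2.354, [0.717, -0.133, 0.272], [-0.485, -1.29, 0.306], 9, [0.718, -0.133, 0.272], [-0.137, 0.741, 0.949, 1.146, -1.084, 1.742, 2.14]]
[37.652, 0.504, 0, 4.235, [0.517, -0.111, 0.291], [-1.126, -0.687, 0.156], 8, [0.517, -0.111, 0.291], [-0.513, 0.319, 1.213, 1.668, -0.774, 1.629, 2.262]]
[37.857, 0.504, 0, 7.44, [0.564, 0.091, 0.33], [-0.258, -0.687, -0.8], 5, [0.564, 0.091, 0.331], [-1.041, 0.141, 1.238, 1.674, -0.669, 1.415, 1.78]]
[38.697, 0.504, 0, 4.28, [0.712, -0.192, 0.334], [-0.632, -0.556, 0.724], 9, [0.712, -0.192, 0.334], [0.02, 0.768, 0.94, 0.944, -1.114, 1.885, 2.103]]
[39.344, 0.504, 0, 9.927, [0.644, 0.171, 0.333], [-0.448, -1.194, 0.128], 4, [0.644, 0.171, 0.333], [-0.902, 0.38, 1.098, 1.492, -0.873, 1.459, 1.734]]
```

```bash
cat > s2.py <<'E'
from srch import *
def run(a):
    W,dv,st=a;rw=toward(q0,W);q,X,T=rows(q0,rw,5.5);n=len(rw);o=[]
    for m in range(14):
        tz=T.as_matrix()[:,2];tl=np.hypot(tz[0],tz[1]);d=np.array([-tz[0]/tl,-tz[1]/tl,dv]) if dv<5 else np.array([-X[0],-X[1],0])/np.hypot(X[0],X[1])
        o.append(round(tl,2)); 
        if tl<.1: break
        u=T.inv().apply(d);q,X,T=rows(q,[(u/np.abs(u).max()*st,0)],5.5)
    return n,a,o,X.round(2).tolist(),T.as_matrix()[:,2].round(2).tolist(),q.round(2).tolist(),round(n+m+np.abs(T.inv().apply(G-X)).max()/.03,1)
if __name__=='__main__':
    A=[(W,dv,st) for W in([.25,.25,.4],[.15,.3,.4],[.3,.1,.35],[.2,.2,.5],[.3,.2,.3],[.1,.25,.35]) for dv in(0,-.6,.5,9) for st in(.9,)]
    with Pool(4) as P:
        for x in sorted(P.map(run,A),key=lambda x:x[2][-1]*50+x[-1])[:9]: print(*x)
E
OMP_NUM_THREADS=1 python3 s2.py
```

```text
10 ([0.25, 0.25, 0.4], -0.6, 0.9) [np.float64(0.47), np.float64(0.47), np.float64(0.47), np.float64(0.46), np.float64(0.46), np.float64(0.46), np.float64(0.46), np.float64(0.46), np.float64(0.46), np.float64(0.46), np.float64(0.46), np.float64(0.46), np.float64(0.46), np.float64(0.46)] [0.27, -0.05, 0.21] [0.08, 0.46, -0.89] [0.24, -0.33, 0.36, 2.21, -0.3, 1.47, 2.14] 36.0
10 ([0.25, 0.25, 0.4], 0, 0.9) [np.float64(0.47), np.float64(0.47), np.float64(0.47), np.float64(0.46), np.float64(0.46), np.float64(0.46), np.float64(0.46), np.float64(0.46), np.float64(0.46), np.float64(0.46), np.float64(0.46), np.float64(0.46), np.float64(0.46), np.float64(0.46)] [0.24, -0.16, 0.41] [0.08, 0.46, -0.89] [0.27, -0.26, 0.5, 1.74, -0.26, 1.91, 2.19] 36.2
10 ([0.25, 0.25, 0.4], 0.5, 0.9) [np.float64(0.47), np.float64(0.47), np.float64(0.47), np.float64(0.47), np.float64(0.47), np.float64(0.47), np.float64(0.47), np.float64(0.47), np.float64(0.47), np.float64(0.47), np.float64(0.47), np.float64(0.47), np.float64(0.47), np.float64(0.47)] [0.26, -0.12, 0.58] [0.15, 0.45, -0.88] [-0.59, -0.5, 0.8, 1.39, 
[... 1506 characters left out ...]
[np.float64(0.44), np.float64(0.43), np.float64(0.42), np.float64(0.41), np.float64(0.41), np.float64(0.41), np.float64(0.4), np.float64(0.4), np.float64(0.4), np.float64(0.4), np.float64(0.4), np.float64(0.4), np.float64(0.4), np.float64(0.4)] [0.26, -0.05, 0.42] [0.01, 0.4, -0.91] [0.01, -0.4, 0.37, 1.79, -0.24, 1.87, 1.81] 40.2
9 ([0.3, 0.2, 0.3], 0, 0.9) [np.float64(0.5), np.float64(0.49), np.float64(0.49), np.float64(0.49), np.float64(0.49), np.float64(0.49), np.float64(0.49), np.float64(0.49), np.float64(0.49), np.float64(0.49), np.float64(0.49), np.float64(0.49), np.float64(0.49), np.float64(0.49)] [0.22, -0.23, 0.3] [0.13, 0.48, -0.87] [0.44, -0.1, 0.61, 1.87, -0.28, 1.74, 2.54] 35.8
```

```bash
python3 - <<'E'
from h import *
s=np.load('s1.npy',allow_pickle=True).item();c=cam('wrist',s)
px=lambda u:np.array(u)/5+[439.5,34.5]
a=onz(c,px((292,518)),.044);b=onz(c,px((340,225)),.044)
print('screw',a,'plug',b,np.linalg.norm(a-b))
cor=[onz(c,px(u),.04)[:2].round(4) for u in((185,65),(528,85))];print(cor)
# drainer fit: top corners (far side +y), hole centres from discs
P=np.array([[-45,75,40],[45,75,40],[0,36,44],[0,-36,44]])/1e3
uv=np.array([px((185,65)),px((528,85)),px((340,225)),px((292,518))])
q,e=fit(c,lambda p,P:flatT(p,P,0),P,uv,[.65,-.07,0]);print('drainer',q,e,'hole',flatT(q,[0,-.036,.04],0).T)
print((proj(c,flatT(q,P,0).T)-uv).round(1).tolist())
# wing yaw: brightness score in w1 and top0
for n,cc,im in(('w1',c,cv2.imread('pics/w1.png',0)),('top0',cam('top'),cv2.imread('pics/top0.png',0))):
    g=cv2.GaussianBlur(im,(0,0),.7).astype(float);best=[]
    for yw in range(0,180,6):
        for dx in(-4,0,4):
            for dy in(-4,0,4):
                C=np.array([[i*(.019 if z>.06 else .013),j*.006,z] for i in(-1,1) for j in(-1,1) for z in(.053,.09)])
                W=flatT([a[0]+dx/1e3,a[1]+dy/1e3,np.radians(yw)],C,0).T
                def mask(W): 
                    m=np.zeros(g.shape,np.uint8);cv2.fillConvexPoly(m,cv2.convexHull((proj(cc,W)*8).round().astype(int)),1,shift=3);return m
                m=mask(W);k=cv2.dilate(m,np.ones((5,5)))-m
                best.append((g[m>0].mean()-g[k>0].mean()-.5*g[m>0].std(),yw,dx,dy))
    print(n,[tuple(np.round(t,1)) for t in sorted(best)[::-1][:6]])
# slot from w4
s4=np.load('s4.npy',allow_pickle=True).item();c4=cam('wrist',s4);d=[.5849,.3082,1.4943]
uv=[np.array(u)/2.6+[149.7,39.7] for u in((592,354),(623,354),(623,411),(592,411))]
f=lambda p,P:deckT(d,np.array(P)+[p[0],p[1],0]);P=np.array([[-6.5,13.5,5],[6.5,13.5,5],[6.5,-13.5,5],[-6.5,-13.5,5]])/1e3
print('slot in deck est',fit(c4,f,P,np.array(uv),[0,0]))
E
```

```text
screw [ 0.65294897 -0.10000398  0.044     ] plug [ 0.64953489 -0.02929953  0.044     ] 0.07078683330865243
[array([0.6058, 0.0042]), array([0.6915, 0.0073])]
drainer [ 0.65183765 -0.06752872  0.04183357] 2.7776335029015797 hole [[ 0.65334322 -0.10349722  0.04      ]]
[[-1.4, -1.4], [2.1, -1.5], [0.2, 2.0], [-0.3, 2.8]]
w1 [(np.float64(7.2), np.float64(18.0), np.float64(4.0), np.float64(-4.0)), (np.float64(6.5), np.float64(102.0), np.float64(-4.0), np.float64(4.0)), (np.float64(6.4), np.float64(24.0), np.float64(4.0), np.float64(-4.0)), (np.float64(5.8), np.float64(30.0), np.float64(4.0), np.float64(0.0)), (np.float64(5.5), np.float64(96.0), np.float64(-4.0), np.float64(4.0)), (np.float64(4.7), np.float64(36.0), np.float64(4.0), np.float64(0.0))]
top0 [(np.float64(33.4), np.float64(156.0), np.float64(-4.0), np.float64(0.0)), (np.float64(32.9), np.float64(144.0), np.float64(-4.0), np.float64(0.0)), (np.float64(31.0), np.float64(168.0), np.float64(-4.0), np.float64(0.0)), (np.float64(30.8), np.float64(150.0), np.float64(-4.0), np.float64(0.0)), (np.float64(30.7), np.float64(150.0), np.float64(0.0), np.float64(0.0)), (np.float64(30.7), np.float64(162.0), np.float64(-4.0), np.float64(0.0))]
slot in deck est (array([-0.00226623,  0.00379212]), np.float64(1.3481435534581578))
```

The screw is at (0.653,−0.101) and the slot at deck (−2.3,+3.8) mm. Undoing the tilt would cost too much time. The tool's y lies along deck x, so closing flat on the hanging wing at the present tilt leaves the screw axis on the deck normal. I'll go to the drainer with the tilt as it is.

```bash
python3 wp.py '[[0.635,-0.17,0.19],[0.655,-0.102,0.072]]'; python3 - <<'E'
from srch import *
rw=toward(q0,[.635,-.17,.19]);q,X,T=rows(q0,rw,5.5);print(q.round(2),X,T.as_matrix()[:,2].round(3))
rw=toward(q,[.655,-.102,.072]);q,X,T=rows(q,rw,5.5);print(q.round(2),X,T.as_matrix()[:,2].round(3))
E
```

```text
[0.635, -0.17, 0.19] [ -3.56 -10.5   -4.  ] rows 11
[0.655, -0.102, 0.072] [-0.07  0.05  4.59] rows 5
[-0.16  0.69  0.98  1.44 -1.03  1.64  2.37] [ 0.63498774 -0.17013213  0.1900545 ] [ 0.177  0.471 -0.864]
[-0.25  0.78  0.9   1.57 -1.13  1.44  2.42] [ 0.65493995 -0.10201162  0.07192921] [ 0.177  0.471 -0.864]
```

```bash
python3 -m crank '[[[-0.2,-0.6,-0.3],0],[[-0.34,-1,-0.37],0],[[-0.34,-1,-0.37],0],[[-0.34,-1,-0.37],0],[[-0.34,-1,-0.37],0],[[-0.34,-1,-0.37],0],[[-0.34,-1,-0.37],0],[[-0.34,-1,-0.37],0],[[-0.34,-1,-0.37],0],[[-0.34,-1,-0.37],0],[[-0.3,-0.9,-0.37],0]]' 0.7; python3 -m crank '[[[0,0,0.8],0],[[0,0,0.9],0],[[0,0,0.9],0],[[0,0,0],0]]'; python3 st.py; python3 wp.py '[[0.655,-0.102,0.072]]'
python3 - <<'E'
from h import *
s=sensors.read_state();np.save('s5.npy',s,allow_pickle=True);w=vision.camera('wrist');cv2.imwrite('pics/w5.png',w[...,::-1]);c=cam('wrist',s)
print('screw px base/collar/top',proj(c,[[.653,-.101,.04],[.653,-.101,.05],[.653,-.101,.09]]).round(0).tolist(),'plug',proj(c,[.65,-.03,.04])[0].round(0))
for n,f in(('top',2),):
    cv2.imwrite('pics/top5.png',vision.camera('top')[...,::-1])
E
```

```text
time: 35.3
ee_pos: [0.6352, -0.1705, 0.188]
eef_rot: [0.043, 0.965, 0.255, 0.055]
ft_force: [0.0, -0.8, 0.1]
width: 0.0609
grip_force: 0.0
time: 35.8
ee_pos: [0.6446, -0.1288, 0.1197]
eef_rot: [0.042, 0.964, 0.255, 0.054]
ft_force: [-0.7, 1.3, 0.0]
width: 0.0609
grip_force: 0.0
[-0.238  0.743  0.949  1.529 -1.07   1.511  2.401] toolz [ 0.125  0.488 -0.864] yaw 173.8
[0.655, -0.102, 0.072] [-0.12  0.    1.85] rows 2
screw px base/collar/top [[310.0, 206.0], [315.0, 210.0], [340.0, 227.0]] plug [372. 187.]
```

```bash
python3 -m crank '[[[-0.06,0,0.8],0],[[-0.06,0,0.7],0],[[0,0,0.3],0],[[0,0,0],0]]'; python3 -m crank '[[[0,0,0],0],[[0,0,0],0],[[0,0,0],0],[[0,0,0],0],[[0,0,0],0]]' 0 8;python3 st.py
```

```text
time: 36.4
ee_pos: [0.6557, -0.1059, 0.0757]
eef_rot: [0.042, 0.965, 0.254, 0.056]
ft_force: [0.3, 0.1, 0.7]
width: 0.0608
grip_force: 0.0
time: 37.02
ee_pos: [0.6561, -0.1064, 0.0767]
eef_rot: [0.042, 0.965, 0.254, 0.057]
ft_force: [0.5, -1.5, 0.9]
width: 0.0187
grip_force: 6.7
[-0.26   0.785  0.915  1.561 -1.115  1.439  2.418] toolz [ 0.131  0.485 -0.865] yaw 173.6
```

```bash
python3 -m crank '[[[0,0,-0.1],0],[[0,0,0],0]]' 0 35;python3 -m crank '[[[0,0,-0.1],0],[[0,0,0],0]]'
```

```text
time: 37.28
ee_pos: [0.6557, -0.109, 0.0797]
eef_rot: [0.043, 0.965, 0.253, 0.057]
ft_force: [-0.0, -2.3, 4.1]
width: 0.0148
grip_force: 32.4
time: 37.52
ee_pos: [0.6549, -0.11, 0.0815]
eef_rot: [0.043, 0.965, 0.254, 0.056]
ft_force: [-0.5, -1.9, 0.9]
width: 0.0136
grip_force: 32.8
```

```bash
python3 -m crank '[[[0,0,0],0],[[0,0,0],0],[[0,0,0],0],[[0,0,0.1],0]]' 0.65;python3 wp.py '[[0.655,-0.105,0.067]]'
```

```text
time: 38.02
ee_pos: [0.6556, -0.108, 0.0791]
eef_rot: [0.043, 0.965, 0.254, 0.056]
ft_force: [0.4, -0.4, -0.1]
width: 0.0456
grip_force: 0.0
[0.655, -0.105, 0.067] [ 0.06 -0.11  0.39] rows 1
```

```bash
python3 -m crank '[[[0.03,-0.06,0.2],0],[[0.03,-0.06,0.2],0],[[0,0,0],0]]';python3 -m crank '[[[0,0,0],0],[[0,0,0],0],[[0,0,0],0],[[0,0,0],0]]' 0 8;python3 -m crank '[[[0,0,-0.1],0],[[0,0,-0.1],0],[[0,0,-0.1],0],[[0,0,-0.1],0]]' 0 30; python3 st.py
```

```text
time: 38.4
ee_pos: [0.6548, -0.1047, 0.066]
eef_rot: [0.043, 0.965, 0.254, 0.056]
ft_force: [-0.1, -0.0, 0.7]
width: 0.0563
grip_force: 0.0
time: 38.9
ee_pos: [0.6556, -0.1045, 0.0676]
eef_rot: [0.042, 0.964, 0.254, 0.057]
ft_force: [-0.1, 0.9, 0.6]
width: 0.0248
grip_force: 0.1
time: 39.4
ee_pos: [0.6534, -0.1126, 0.0775]
eef_rot: [0.043, 0.965, 0.253, 0.057]
ft_force: [1.2, -0.1, -0.7]
width: 0.0118
grip_force: 30.0
[-0.253  0.784  0.918  1.561 -1.112  1.443  2.424] toolz [ 0.131  0.483 -0.865] yaw 173.5
```

```bash
python3 -m crank '[[[0,0,-0.4],0],[[0,0,-0.7],0],[[0,0,-0.9],0],[[0,0,-0.9],0]]'; python3 - <<'E'
from go import *
d=[.5849,.3082,1.4943]
s=sensors.read_state();M=R.from_quat(s['eef_rot']).as_matrix()
tp=lambda z:deckT(d,[-.0023,.0038,z])[:,0]+M[:,2]*.0187
print(tp(.14),tp(.085))
import wp;wp.wp([tp(.15).round(4).tolist(),tp(.085).round(4).tolist()])
np.save('s6.npy',s,allow_pickle=True);cv2.imwrite('pics/w6.png',vision.camera('wrist')[...,::-1])
c=cam('wrist',s);p=s['ee_pos']
print('expected px: pinch, wing top(+18), washer c, tip',proj(c,[p+M[:,2]*k for k in(-.0187,-.0367,.011,.0313)]).round(0).tolist())
E
python3 st.py
```

```text
time: 39.9
ee_pos: [0.6421, -0.154, 0.1548]
eef_rot: [0.042, 0.965, 0.254, 0.057]
ft_force: [0.1, -0.5, -0.9]
width: 0.0116
grip_force: 30.0
[0.57806333 0.24578085 0.23392659] [0.58016493 0.27320043 0.18629519]
[0.5777, 0.2408, 0.2426] [ 3.32 12.75  3.57] rows 13
[0.5802, 0.2732, 0.1863] [0.2  0.01 2.16] rows 3
expected px: pinch, wing top(+18), washer c, tip [[327.0, 257.0], [327.0, 273.0], [327.0, 237.0], [327.0, 227.0]]
[-0.201  0.72   0.975  1.475 -1.045  1.571  2.389] toolz [ 0.135  0.483 -0.865] yaw 173.5
```

```bash
python3 -m crank '[[[0.25,0.9,0.2],0],[[0.25,1,0.28],0],[[0.25,1,0.28],0],[[0.25,1,0.28],0],[[0.25,1,0.28],0],[[0.25,1,0.28],0],[[0.25,1,0.28],0],[[0.25,1,0.28],0],[[0.27,1,0.28],0],[[0.27,1,0.28],0],[[0.27,1,0.28],0],[[0.27,1,0.28],0]]'; python3 - <<'E'
from h import *
w=cv2.imread('pics/w6.png',0).astype(int)
print('col',[int(w[r,324:331].mean()) for r in range(170,250,2)])
for r in(196,204,210,216,222): print(r,[int(x) for x in w[r,280:376:3]])
s=np.load('s6.npy',allow_pickle=True).item();c=cam('wrist',s);M=R.from_quat(s['eef_rot']).as_matrix();p=s['ee_pos']
q=lambda x,z:proj(c,p+M[:,0]*x+M[:,2]*z)[0].round(0)
print('washer rim',q(.019,.009),'collar rim',q(.014,.0043),'foot end',q(.012,.025),'wing end top',q(.019,-.0367),'wing end mid',q(.019,-.0187))
s=sensors.read_state();M=R.from_quat(s['eef_rot']).as_matrix();d=[.5849,.3082,1.4943]
import wp;wp.wp([(deckT(d,[-.0023,.0038,z])[:,0]+M[:,2]*.0187).round(4).tolist() for z in(.13,.085)])
E
python3 st.py
```

```text
time: 41.45
ee_pos: [0.5824, 0.2151, 0.2371]
eef_rot: [0.043, 0.964, 0.255, 0.056]
ft_force: [0.3, 0.4, -1.3]
width: 0.0121
grip_force: 30.0
col [49, 49, 50, 48, 49, 48, 47, 48, 48, 46, 46, 46, 47, 48, 50, 48, 80, 127, 128, 127, 127, 120, 81, 83, 81, 82, 81, 81, 82, 85, 92, 100, 107, 114, 122, 128, 129, 128, 74, 77]
196 [31, 35, 31, 41, 46, 54, 133, 210, 119, 120, 118, 119, 118, 120, 65, 51, 48, 50, 51, 51, 43, 47, 49, 48, 46, 49, 49, 46, 64, 109, 62, 87]
204 [31, 32, 37, 42, 49, 48, 51, 100, 121, 124, 122, 110, 103, 126, 127, 128, 127, 127, 91, 52, 127, 136, 45, 47, 48, 48, 48, 48, 47, 51, 48, 51]
210 [39, 32, 37, 46, 49, 49, 48, 46, 53, 122, 128, 129, 129, 128, 125, 129, 129, 129, 127, 128, 128, 118, 45, 45, 48, 123, 148, 54, 50, 47, 45, 46]
216 [27, 32, 34, 49, 47, 49, 46, 113, 129, 129, 130, 126, 80, 83, 79, 81, 84, 83, 80, 126, 131, 130, 131, 100, 47, 44, 52, 54, 115, 174, 196, 202]
222 [33, 33, 37, 41, 42, 44, 64, 126, 126, 126, 129, 128, 81, 82, 80, 81, 84, 79, 79, 129, 129, 125, 127, 128, 198, 201, 169, 142, 143, 145, 144, 149]
washer rim [327. 210.] collar rim [327. 220.] foot end [327. 213.] wing end top [327. 236.] wing end mid [327. 224.]
[0.5784, 0.2508, 0.2253] [0.3  0.83 0.9 ] rows 1
[0.5802, 0.2732, 0.1863] [0.14 0.01 1.49] rows 2
[-1.143  0.288  1.155  1.782 -0.836  1.209  1.759] toolz [ 0.131  0.486 -0.864] yaw 173.6
```

```bash
python3 -m crank '[[[0.15,0.4,0.4],0],[[0.15,0.44,0.8],0],[[0.08,0,0.7],0],[[0,0,0],0]]'; python3 dk.py; python3 - <<'E'
from h import *
cv2.imwrite('pics/w7.png',vision.camera('wrist')[...,::-1])
w=cv2.imread('pics/w7.png',0).astype(int)
print('col',[int(w[r,324:331].mean()) for r in range(170,250,2)])
for r in(192,198,204,210,216): print(r,[int(x) for x in w[r,280:376:3]])
E
```

```text
time: 41.95
ee_pos: [0.579, 0.2652, 0.1952]
eef_rot: [0.043, 0.965, 0.253, 0.055]
ft_force: [-0.0, -1.6, -1.9]
width: 0.012
grip_force: 30.0
pinch deck [-0.0047  0.0043  0.0967] F deck [-2.3 -0.1 -0.9] tool deck xy [[1.0, -0.008], [0.012, -0.09], [-0.009, -0.996]]
col [211, 210, 202, 205, 203, 205, 209, 211, 204, 155, 24, 25, 27, 25, 24, 23, 80, 133, 134, 133, 134, 128, 86, 86, 85, 85, 86, 87, 86, 89, 97, 105, 113, 121, 128, 135, 135, 135, 77, 82]
192 [137, 140, 135, 122, 106, 138, 137, 135, 137, 136, 135, 143, 209, 209, 175, 29, 24, 23, 30, 71, 210, 210, 210, 209, 210, 211, 212, 214, 215, 212, 215, 214]
198 [132, 138, 134, 125, 105, 136, 134, 135, 133, 137, 134, 161, 209, 208, 183, 26, 27, 27, 28, 73, 208, 208, 206, 209, 209, 206, 207, 215, 214, 215, 215, 216]
204 [132, 137, 137, 126, 104, 136, 134, 133, 133, 135, 137, 178, 127, 134, 131, 133, 133, 133, 97, 85, 207, 210, 206, 207, 208, 206, 208, 214, 212, 213, 213, 214]
210 [134, 136, 136, 128, 106, 135, 134, 133, 131, 129, 133, 135, 133, 135, 134, 136, 133, 135, 136, 136, 137, 126, 208, 210, 208, 209, 209, 215, 214, 213, 213, 215]
216 [133, 136, 136, 130, 108, 134, 131, 124, 135, 136, 136, 132, 88, 84, 82, 86, 89, 85, 86, 137, 136, 136, 137, 137, 208, 205, 208, 210, 211, 211, 211, 210]
```

```bash
python3 - <<'E'
from h import *
s=sensors.read_state();c=cam('wrist',s);M=R.from_quat(s['eef_rot']).as_matrix();p=s['ee_pos']
q=lambda x,y,z:proj(c,p+M[:,0]*x+M[:,1]*y+M[:,2]*z)[0].round(1)
for x in(.008,.0105,.0135,.0165): print(x,q(x,.0038,.073))
print('slot sides',q(.01,-.0027,.073),q(.01,.0103,.073))
for dz in(0,.006,.012):
  for x0 in(0,.003): print(dz,x0,'washer rim',q(x0+.019,0,.009+dz),'wing root',q(x0+.013,0,.0013+dz))
E
```

```text
0.008 [330.9 201.9]
0.0105 [330.9 199. ]
0.0135 [330.9 195.6]
0.0165 [330.9 192.2]
slot sides [323.3 199.6] [338.5 199.6]
0 0 washer rim [326.9 209.9] wing root [326.9 222.8]
0 0.003 washer rim [326.9 205.2] wing root [326.9 218.1]
0.006 0 washer rim [326.8 207.3] wing root [326.9 219.8]
0.006 0.003 washer rim [326.8 202.9] wing root [326.9 215.2]
0.012 0 washer rim [326.8 205. ] wing root [326.8 217. ]
0.012 0.003 washer rim [326.8 200.6] wing root [326.8 212.5]
```

```bash
python3 -m crank '[[[0,0.12,0],0],[[0.04,0,0.4],0],[[0.04,0,0.4],0],[[0,0,0],0]]'; python3 dk.py; python3 -m crank '[[[0.03,0,0.25],0],[[0.02,0,0.2],0],[[0,0,0],0]]'; python3 dk.py
```

```text
time: 42.5
ee_pos: [0.5802, 0.2809, 0.1774]
eef_rot: [0.042, 0.965, 0.253, 0.055]
ft_force: [0.9, -0.3, -0.6]
width: 0.012
grip_force: 30.0
pinch deck [-0.      0.0043  0.0735] F deck [-0.5 -0.9 -0.4] tool deck xy [[1.0, -0.006], [0.013, -0.091], [-0.007, -0.996]]
time: 42.88
ee_pos: [0.581, 0.2873, 0.1665]
eef_rot: [0.042, 0.965, 0.254, 0.056]
ft_force: [-0.6, 0.5, -0.3]
width: 0.0121
grip_force: 30.0
pinch deck [0.     0.004  0.0608] F deck [ 0.2  0.6 -0.5] tool deck xy [[1.0, -0.005], [0.013, -0.092], [-0.007, -0.996]]
```

```bash
python3 -m crank '[[[0.015,0,0.17],0],[[0,0,0],0]]'; python3 dk.py; python3 -m crank '[[[0.015,0,0.17],0],[[0,0,0],0]]'; python3 dk.py
```

```text
time: 43.12
ee_pos: [0.5814, 0.2897, 0.1622]
eef_rot: [0.042, 0.965, 0.254, 0.056]
ft_force: [0.2, 0.8, -0.7]
width: 0.0118
grip_force: 30.0
pinch deck [0.     0.0038 0.0559] F deck [ 0.4 -0.1 -1. ] tool deck xy [[1.0, -0.005], [0.013, -0.093], [-0.006, -0.996]]
time: 43.38
ee_pos: [0.5816, 0.2923, 0.1577]
eef_rot: [0.042, 0.965, 0.254, 0.056]
ft_force: [-0.3, -0.3, -0.8]
width: 0.0118
grip_force: 30.0
pinch deck [-0.      0.0038  0.0507] F deck [-0.7  0.3 -0.5] tool deck xy [[1.0, -0.005], [0.013, -0.092], [-0.006, -0.996]]
```

```bash
python3 -m crank '[[[0.01,0,0.13],0],[[0,0,0],0]]'; python3 dk.py; python3 -m crank '[[[0.01,0,0.1],0],[[0,0,0],0]]'; python3 dk.py
```

```text
time: 43.62
ee_pos: [0.5824, 0.2937, 0.155]
eef_rot: [0.043, 0.965, 0.254, 0.057]
ft_force: [-1.8, -3.2, 4.1]
width: 0.0115
grip_force: 30.0
pinch deck [-0.0001  0.0031  0.0476] F deck [-0.8  1.6  5.2] tool deck xy [[1.0, -0.005], [0.013, -0.094], [-0.006, -0.996]]
time: 43.88
ee_pos: [0.5827, 0.2949, 0.1526]
eef_rot: [0.043, 0.965, 0.254, 0.057]
ft_force: [-2.8, -5.4, 7.5]
width: 0.0116
grip_force: 30.0
pinch deck [-0.0002  0.003   0.0449] F deck [-1.1  2.4  9.3] tool deck xy [[1.0, -0.005], [0.013, -0.094], [-0.006, -0.996]]
```

```bash
python3 -m crank '[[[0,0,-0.02],0.6],[[0,0,0],0.8],[[0,0,0],0.8],[[0,0,0],0.8]]'; python3 dk.py; python3 st.py
```

```text
time: 44.38
ee_pos: [0.5831, 0.294, 0.1532]
eef_rot: [0.245, 0.934, 0.26, 0.003]
ft_force: [0.4, -6.5, 5.6]
width: 0.0119
grip_force: 30.0
pinch deck [-0.0007  0.0025  0.0459] F deck [-2.8 -0.9  8.1] tool deck xy [[0.917, -0.005], [-0.397, -0.095], [0.033, -0.995]]
[-1.193  0.455  1.099  1.843 -1.039  1.087  1.398] toolz [ 0.133  0.484 -0.865] yaw 152.5
```

```bash
python3 -m crank '[[[0,0,0],0.85],[[0,0,0],0.85],[[0,0,0],0.85],[[0,0,0],0.85],[[0,0,0],0.85]]'; python3 dk.py; python3 -m crank '[[[0,0,0],0.85],[[0,0,0],0.85],[[0,0,0],0.85],[[0,0,0],0.85],[[0,0,0],0.7],[[0,0,0],0]]'; python3 dk.py; python3 st.py
```

```text
time: 45.0
ee_pos: [0.5834, 0.2937, 0.1533]
eef_rot: [0.507, 0.822, 0.25, -0.073]
ft_force: [1.3, -6.8, 6.2]
width: 0.0117
grip_force: 30.0
pinch deck [-0.0008  0.0022  0.0461] F deck [-2.7 -1.8  8.7] tool deck xy [[0.537, -0.006], [-0.84, -0.096], [0.078, -0.995]]
time: 45.75
ee_pos: [0.5833, 0.2936, 0.1532]
eef_rot: [0.718, 0.646, 0.219, -0.14]
ft_force: [0.8, -7.0, 6.2]
width: 0.012
grip_force: 30.0
pinch deck [-0.001   0.0023  0.0461] F deck [-2.9 -1.3  8.9] tool deck xy [[-0.003, -0.006], [-0.995, -0.096], [0.096, -0.995]]
[-1.274  0.563  1.25   1.846 -1.154  1.179  0.296] toolz [ 0.133  0.484 -0.865] yaw 85.4
```

```bash
python3 -m crank '[[[0,0,-0.06],0],[[0,0,-0.03],0],[[0,0,0],0]]'; python3 dk.py; python3 -m crank '[[[0,0,-0.04],0],[[0,0,0],0]]'; python3 dk.py
```

```text
time: 46.12
ee_pos: [0.5827, 0.2938, 0.1542]
eef_rot: [0.717, 0.647, 0.219, -0.14]
ft_force: [12.3, 2.9, -10.7]
width: 0.0117
grip_force: 30.0
pinch deck [-0.0004  0.0028  0.0468] F deck [ -2.  -12.  -11.2] tool deck xy [[-0.0, -0.007], [-0.995, -0.096], [0.096, -0.995]]
time: 46.38
ee_pos: [0.5825, 0.2941, 0.1548]
eef_rot: [0.717, 0.647, 0.219, -0.14]
ft_force: [14.9, 7.9, -16.4]
width: 0.0117
grip_force: 30.0
pinch deck [0.0002 0.0031 0.0472] F deck [ -0.5 -14.2 -18.7] tool deck xy [[0.001, -0.007], [-0.995, -0.095], [0.095, -0.995]]
```

The screw resists a 19 N pull, so its foot is caught under the deck and it is locked. I'll relax the arm, let go and back off.

```bash
python3 -m crank '[[[0,0,0.05],0],[[0,0,0.02],0],[[0,0,0],0]]'; python3 dk.py; python3 -m crank '[[[0,0,0],0],[[0,0,0],0],[[0,0,0],0],[[0,0,0],0]]' 0.6; python3 -m crank '[[[0,0,-0.4],0],[[0,0,-0.7],0],[[0,0,-1],0],[[0,0,-1],0],[[0,0,-0.6],0],[[0,0,0],0]]'; python3 st.py; python3 - <<'E'
from h import *
s=sensors.read_state();np.save('s8.npy',s,allow_pickle=True);w=vision.camera('wrist');cv2.imwrite('pics/w8.png',w[...,::-1]);c=cam('wrist',s)
d=[.5849,.3082,1.4943];o=np.array([-.0023,.0038,0])
print('slot on cover',proj(c,deckT(d,o+[0,0,.005]).T)[0],'wing top up/down ends',proj(c,deckT(d,[o+[k,0,.053] for k in(-.019,0,.019)]).T).round(0).tolist(),'level ends',proj(c,deckT(d,[o+[0,k,.053] for k in(-.019,.019)]).T).round(0).tolist(),'washer',proj(c,deckT(d,[o+[k,0,.009] for k in(-.019,.019)]).T).round(0).tolist())
g=cv2.cvtColor(w,cv2.COLOR_RGB2GRAY)
u,v=proj(c,deckT(d,o+[0,0,.053]).T)[0].round().astype(int)
for r in range(v-36,v+44,4): print(r,[int(x) for x in g[min(r,399),u-45:u+46:5]])
E
```

```text
time: 46.75
ee_pos: [0.5827, 0.2941, 0.1543]
eef_rot: [0.717, 0.647, 0.219, -0.14]
ft_force: [5.6, -1.9, -1.4]
width: 0.0116
grip_force: 30.0
pinch deck [-0.0001  0.0029  0.0468] F deck [-1.9 -5.7 -0.4] tool deck xy [[-0.0, -0.005], [-0.995, -0.095], [0.095, -0.995]]
time: 47.25
ee_pos: [0.5813, 0.2944, 0.1539]
eef_rot: [0.717, 0.647, 0.218, -0.142]
ft_force: [-0.1, -1.1, 0.6]
width: 0.0441
grip_force: 0.0
time: 48.0
ee_pos: [0.568, 0.2394, 0.2519]
eef_rot: [0.717, 0.646, 0.22, -0.141]
ft_force: [-0.3, 0.6, -0.9]
width: 0.0526
grip_force: 0.0
[-1.331  0.29   1.317  1.795 -0.847  1.221  0.135] toolz [ 0.133  0.487 -0.863] yaw 85.5
slot on cover [321.28952996 195.42904707] wing top up/down ends [[326.0, 227.0], [326.0, 207.0], [326.0, 187.0]] level ends [[346.0, 207.0], [305.0, 208.0]] washer [[322.0, 213.0], [322.0, 179.0]]
171 [173, 175, 175, 176, 177, 177, 176, 176, 176, 178, 177, 178, 171, 169, 163, 165, 157, 156, 159]
175 [174, 173, 173, 172, 170, 175, 174, 175, 171, 174, 171, 168, 171, 176, 180, 171, 171, 169, 169]
179 [175, 173, 174, 174, 171, 176, 174, 172, 174, 177, 158, 172, 
[... 998 characters left out ...]
176, 177, 167, 174, 172, 172]
223 [176, 173, 173, 176, 172, 178, 171, 172, 169, 115, 86, 97, 154, 157, 153, 170, 171, 175, 176]
227 [143, 172, 157, 172, 171, 176, 175, 177, 179, 109, 110, 128, 182, 180, 178, 143, 172, 174, 140]
231 [28, 172, 171, 179, 176, 176, 175, 178, 180, 117, 115, 116, 178, 178, 178, 143, 173, 175, 36]
235 [21, 174, 166, 172, 171, 172, 172, 171, 171, 143, 157, 172, 172, 173, 172, 141, 172, 177, 25]
239 [25, 176, 162, 172, 174, 173, 172, 172, 174, 172, 174, 174, 173, 173, 174, 140, 171, 177, 30]
243 [29, 179, 159, 170, 167, 167, 167, 167, 166, 167, 164, 163, 165, 169, 171, 151, 144, 159, 27]
247 [81, 82, 81, 82, 82, 85, 77, 83, 81, 82, 81, 78, 82, 83, 81, 82, 80, 83, 82]
```

The numeric check shows the wing in rows 183–223 and columns 321–336, lying up and down the slope where I expected it (rows 187–227). The arm is clear, so I'm handing in.

```bash
python3 -c "
from bench import r
print(r.close_job())"
```

```text
the job is handed in; nothing more can be done
None
```

The cover is home on the deck, the thumbscrew is locked with its wing along the slope and released at about 48 s, and the job is handed in; no verdict came back, and I did not re-check the other things on the counter.

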